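Fit the tongued cover board to the grow tray

ROBOT

A 7-joint arm with a two-finger parallel gripper is mounted at the origin on the work surface. World frame = base frame: x ahead of the robot, y to its left, z up, the work surface at z = 0. Lengths are in m, angles in rad, forces in N, time in s.
With the tool pointing down it reaches from about 0.35 to 0.9 m from the base axis. Payload 7.2 kg.
Tool frame: the origin (TCP) lies on the mounting face of the last link; the fingertips stand 182 mm ahead of it and the grasp point (between the pads) lies 163 mm ahead of it; x points along the fingers, y is the direction in which the jaws open and shut, and the axes are right-handed (so a half turn about x gives the same grasp; the last joint's range is limited). The gripper opens to 88 mm and grips with 3 to 60 N. Pads are 20 mm wide; open, the fingers measure 115 mm over their backs; the gripper's body (75 mm by 178 mm) begins 61 mm behind the grasp point.
Start: joints at [-1.389, 0.411, -0.013, 1.596, 0.006, 1.134, -0.082], TCP at [0.155, 0.606, 0.405] pointing down, gripper open.
Joint ranges: [-2.95, 2.95], [-0.29, 1.99], [-1.47, 1.44], [0.14, 2.54], [-1.03, 4.17], [0.13, 1.85], [-2.86, 2.86]. Speed limits (rad/s): [2.39, 2.39, 3.01, 3.01, 3.14, 3.14, 3.14].

INTERFACE

Orientations are given as a unit quaternion [w, x, y, z].
In Python, from rig import * gives the robot as it stands.
- The arm moves only by the tool play_rows, never from a script. Its argument "plan" is a list of rows, each a list of 3 entries, a list of its own where there are three numbers: the shift along the tool's x, y, z in cm, then the turn about the tool's x in rad, then the opening, from 0 (shut) to 1 (fully open). A call has 1 to 8 rows; each row shifts and turns the commanded pose from where the row before left it, along the tool's axes as they then stand; what a row does not reach is not made up. A row lasts 1/10 s, in which the tool goes at most 50 mm and 8.59 degrees, less where a joint would pass 70% of its speed; a pose out of reach is approached as far as the arm can. A call is refused whole if a number of a shift passes 5 or a number of a turn 0.15, either way. A call with a gripper value outside its range is refused whole. The fingers move at their own pace and stop on an object; "squeeze" is the grip in N (left out, the last holds). Time passes only in rows, so rows that do not move let the fingers close. It gives the time, the measured TCP pose, the force and the opening at its end, in the units of the state.
- get_obs(): the state, without advancing time (a new reading comes with each control period).
- read_camera(name): name is "scene" or "top" or "wrist"; returns a dict with "frame" (400x640x3 uint8, red, green, blue), "depth" (400x640 float32, m along the optical axis (not along the pixel's ray), 0 where there is no reading), "fx", "fy", "cx", "cy" (pixels), "eye" and "attitude" of the camera in the world; the wrist camera has in their place "hand_eye" (4x4, takes a point from camera to tool coordinates, whose origin is the TCP and whose axes are the tool frame's). Camera axes: x right, y down, z forward; pixel columns grow to the right and rows downward; lengths in m; the calibration is good to about 2 mm. A picture is of the moment at which its call begins: read the wrist's pose just before it.
- finish_job(): hands the job in, once; it reports no verdict.
The state is a dict: "t": time; "joint_positions": joint angles; "dq": joint speeds; "joint_efforts": joint torques, N m; "ee_pos": TCP position; "eef_rot": TCP orientation; "wrist_force": force on the tool from outside, world axes, zero at the start; "moment": the same for the moment, N m; "opening": finger opening in m.
Only numpy, scipy, OpenCV 4.12 (cv2) and the standard library are available. Lean on these libraries where they do the work, as an engineer would, in place of code of your own. Each camera call takes 0.05 s, during which the arm holds its last target.

TASK

Pick up the white cover board by its green rib and fit it to the black grow tray: hold it at a slant with its orange tongue low, slide the tongue under the green lip of the tray's groove and push it home against the sprung seal, then, keeping it pushed in, lower the other end inside the end rim until the board lies flat and flush with the tray's edges, and let go. Work gently: do not force, jam or bang the board against the tray, and leave the plants, bottles and tools alone.

Things in the scene. Friction and masses are not known exactly. Their poses are not given: they have to be found in the camera images.
- panel: loose white cover board, 0.28 to 0.44 kg, starts flat on the table, rib up. Origin: middle of its underside; 184 mm along its x, 120 along y. Slab 14 mm thick from x=-74 to +92 mm; beyond, to x=-92, only the orange tongue (z 0 to 6 mm, full width). Fitted: x along the tray's x, underside at z=61 mm on groove floor and ledge, top level with the tray's edges
- panel_rib (a point): where to pinch the board, along its x: x=0, y=0, z=40 mm in its frame. The green grip rib is 18 mm thick along x, 60 mm long along y, z 14 to 56 mm
- panel_tongue (a point): middle of the tongue's lower tip edge: x=-92, y=0, z=0 mm in the board's frame
- panel_heel (a point): middle of the board's other (heel) end, lower edge: x=+92, y=0, z=0 mm in the board's frame
- tray: black grow tray, fixed; origin on the table, x -150 to +130 mm, y +-84 (inside +-74), edges z=75 mm. A grey frame inside carries groove and lip (-x end), seal and end rim (+x end) as one; it stands up to 10 mm either way along the tray's x from its nominal place, unmeasured (y and z exact), and does not yield to working forces. The tray_ points are nominal: the real parts are off by that shift
- tray_lip (a point): lower edge of the green lip, nominal: x=-83, z=72 mm in the tray frame. The groove opens to +x. The lip's underside slopes from z=72 at this edge to 68.5 mm, 12 mm deeper; its top is at 75. The groove floor under it is flat, z=61 mm, from x=-120 to x=-44 (nominal)
- tray_seal (a point): foot of the face of the black sprung seal bar in the groove, nominal: x=-88, z=61 mm in the tray frame. The tongue can push it 6.5 mm to -x: 3 N starts it, 6.5 N at 4 mm, 8.5 N at its stop (damped: push slowly, and no harder at the stop). Only with it pushed in more than 4 mm does the heel pass inside the end rim; afterwards it presses the heel against the rim
- tray_rim (a point): foot of the inner face of the end rim, nominal: x=+92, z=61 mm in the tray frame; the rim's top is z=75 mm. The ledge on which the heel rests (z=61 mm) runs from x=70 to this face
- pot_red: loose seedling pot, red, 60 mm across, 62 mm high plus a thin green seedling of 70 mm; origin at its underside
- pot_brown: loose seedling pot, brown, 60 mm across, 62 mm high plus seedling of 80 mm; origin at its underside
- pot_pink: loose seedling pot, pink, 60 mm across, 62 mm high plus seedling of 60 mm; origin at its underside
- spray: loose white bottle with green cap, 64 mm across, 150 mm high; origin at its underside
- jar: loose amber jar, 60 mm across, 80 mm high; origin at its underside
- tweezers: loose steel tweezers, 130 mm long, 12 mm high, lying on the table; origin at its underside
- trowel: loose spatula with wooden handle, 200 mm long, lying on the table; origin at its underside
Things that resemble listed ones, but are neither listed nor needed, are in the scene too. Leave any pink look-alike of the panel alone.

How it is judged:
By the outcome, as a careful person would: the job done as asked, in the order asked, and still so for the second after the job is handed in, with the robot touching nothing.
It also fails if it takes over 67 s, if anything falls off the work surface, if the arm or the gripper's body presses on something with over 40 N, if the wrist force passes 120 N, or if a joint passes its speed limit or range.

## Working session

There is one attempt and no reset: what is moved stays moved. The work goes in short steps, Python scripts to look and compute and a tool call to move; the robot and the scene stay as the last step left them, time stands still between calls to the robot, and variables do not carry over. Pictures are saved under pics/ and viewed, and the job is handed in when it is done.

Besides the shell and the picture viewer there is one more tool, called after "Request:" in YAML: its name, and indented under it one key for each argument. play_rows: Moves the arm, as the interface text tells. Its arguments: {"type":"object","properties":{"plan":{"type":"array","items":{"type":"array"}},"squeeze":{"type":"number"}},"required":["plan"]}

```bash
mkdir -p pics; ls; cat > h.py <<'E'
import numpy as np,cv2
from rig import *
from scipy.spatial.transform import Rotation as R
def save(n,im): cv2.imwrite('pics/'+n+'.png',cv2.cvtColor(im,cv2.COLOR_RGB2BGR))
def q2R(q): return R.from_quat([q[1],q[2],q[3],q[0]]).as_matrix()
E
python3 - <<'E'
from h import *
o=get_obs(); print(o)
for n in ['scene','top','wrist']:
    c=read_camera(n); save(n+'0',c['frame']); print(n,{k:v for k,v in c.items() if k not in('frame','depth')})
    np.savez('pics/'+n+'0.npz',**c)
E
```

```text
pics
{'t': 0.0, 'joint_positions': array([-1.38922843,  0.41190536, -0.01271887,  1.59702662,  0.00560734,
        1.13428193, -0.08218881]), 'dq': array([-0.00043239, -0.00020046,  0.00098   , -0.00109479,  0.00170019,
       -0.00073673, -0.00043377]), 'joint_efforts': array([ 8.66899700e-04, -5.87961388e+01,  6.42438624e-01, -2.91067779e+01,
       -5.37652010e-02,  1.86939683e-02,  1.54813424e-04]), 'ee_pos': array([0.15445395, 0.60540148, 0.40381254]), 'eef_rot': array([ 0.70157277,  0.08750123,  0.70163062, -0.08862091]), 'wrist_force': array([0.65123875, 0.54567913, 0.18688626]), 'moment': array([0.01962378, 0.01707203, 0.02322557]), 'opening': 0.08782159812608274}
scene {'fx': 429.9792012170797, 'fy': 429.9792012170797, 'cx': 319.7025395320959, 'cy': 197.8742406964223, 'eye': array([ 1.24198615, -0.263016  ,  1.08391059]), 'attitude': array([-0.25306487,  0.78106684,  0.54039616, -0.18402376])}
top {'fx': 477.4922449938135, 'fy': 477.4922449938135, 'cx': 321.69746613720565, 'cy': 206.77104394636316, 'eye': array([0.41859396, 0.00200335, 1.37817987]), 'attitude': array([ 0.03454416, -0.69598354,  0.71591576, -0.04333852])}
wrist {'fx': 311.8626036720542, 'fy': 311.8626036720542, 'cx': 319.31125720897774, 'cy': 199.28161774230247, 'hand_eye': array([[ 1.89889337e-05, -2.53641064e-01,  9.67298408e-01,
         2.03717526e-02],
       [ 9.99999615e-01, -8.43424375e-04, -2.40790205e-04,
        -8.33389632e-04],
       [ 8.76917339e-04,  9.67298041e-01,  2.53640950e-01,
        -6.99423614e-02],
       [ 0.00000000e+00,  0.00000000e+00,  0.00000000e+00,
         1.00000000e+00]])}
```

View pics/top0.png

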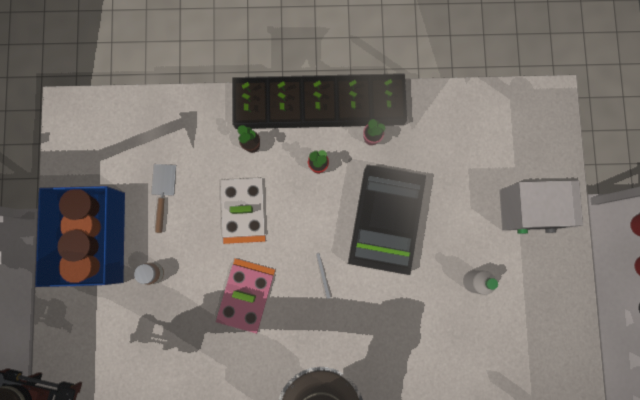

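View pics/scene0.png

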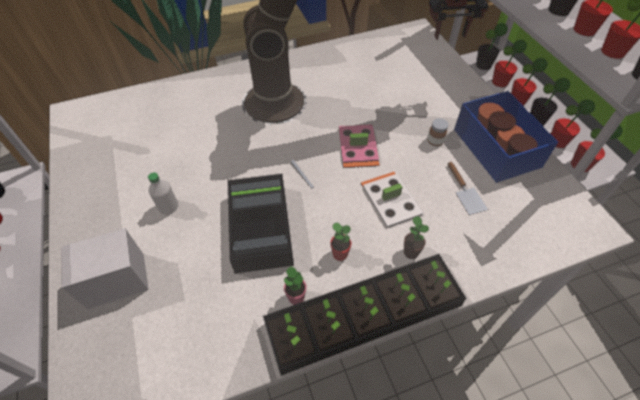

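View pics/wrist0.png

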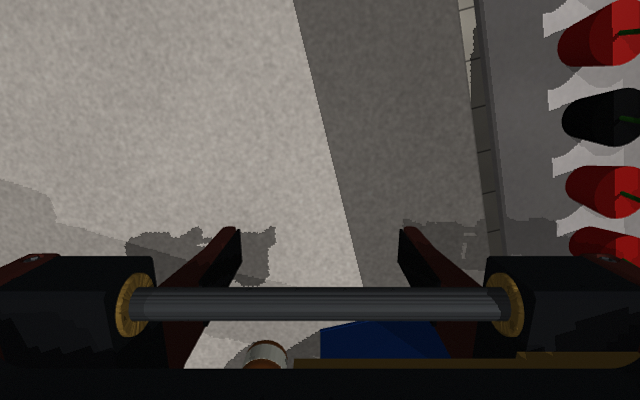

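Candidates in the top view: the white board at (243,210) with a green rib and orange tongue, the pink look-alike at (246,296), and the white box at (545,205), which has no rib. I choose the white one. The tray's lip is at (383,250).

```bash
cat >> h.py <<'E'
def campose(c): return q2R(c['attitude']),np.array(c['eye'])
def ray(c,u,v,z,P=None):
    Rm,e=P if P else campose(c)
    d=Rm@np.array([(u-c['cx'])/c['fx'],(v-c['cy'])/c['fy'],1.]); return e+d*(z-e[2])/d[2]
def cloud(c,P=None):
    Rm,e=P if P else campose(c)
    v,u=np.mgrid[0:400,0:640]; d=c['depth']
    return np.dstack([(u-c['cx'])/c['fx']*d,(v-c['cy'])/c['fy']*d,d])@Rm.T+e
def wristpose(c,o):
    Rt=q2R(o['eef_rot']); H=np.array(c['hand_eye']); return Rt@H[:3,:3],Rt@H[:3,3]+o['ee_pos']
E
python3 - <<'E'
from h import *
o=get_obs(); print('toolaxes',q2R(o['eef_rot']).round(4).T)
c=dict(np.load('pics/top0.npz')); im=c['frame']
a=cv2.resize(im[140:345,200:340],None,fx=4,fy=4,interpolation=cv2.INTER_CUBIC)[:600]
b=cv2.resize(im[150:290,330:450],None,fx=4.2,fy=4.2,interpolation=cv2.INTER_CUBIC)
save('cropA',a); save('cropB',b)
P=cloud(c); 
for (u,v) in [(243,195),(240,209),(243,238),(392,168),(383,250),(390,245),(390,215),(394,187),(280,300),(416,200),(362,200)]:
    print(u,v,im[v,u],P[v,u].round(4))
E
```

```text
toolaxes [[-2.000e-04 -1.200e-03 -1.000e+00]
 [ 2.472e-01  9.690e-01 -1.200e-03]
 [ 9.690e-01 -2.472e-01  1.000e-04]]
243 195 [179 172 164] [0.6091 0.2076 0.0179]
240 209 [ 85 122  44] [0.5644 0.2102 0.0587]
243 238 [176 100  50] [0.4864 0.2108 0.0059]
392 168 [102  97  92] [ 0.68   -0.2273 -0.0019]
383 250 [ 92 139  45] [ 0.4396 -0.1798  0.0746]
390 245 [77 79 80] [ 0.4531 -0.2025  0.0554]
390 215 [55 53 51] [ 0.5406 -0.2135  0.0086]
394 187 [87 87 86] [ 0.6142 -0.2201  0.0601]
280 300 [110 104  99] [0.308  0.1086 0.0017]
416 200 [81 78 74] [ 0.5778 -0.2832  0.0447]
362 200 [47 46 45] [ 0.5782 -0.1278  0.0749]
```

View pics/cropA.png

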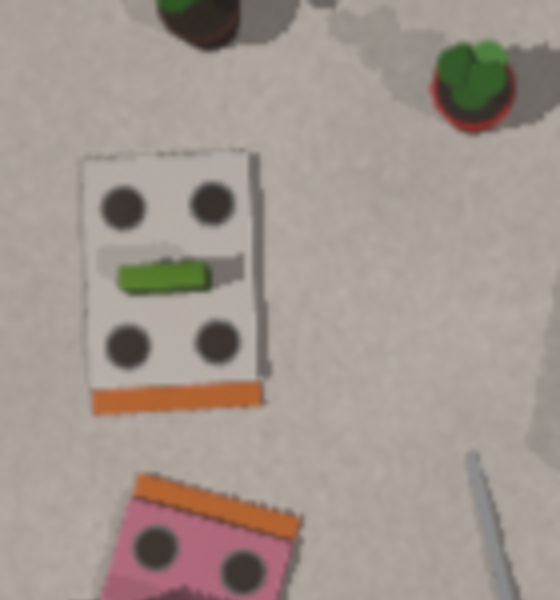

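View pics/cropB.png

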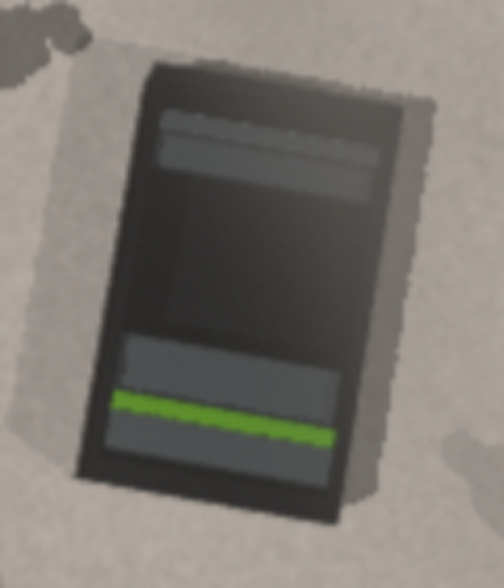

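The crops confirm the choice: white slab, green rib near (164,277) in the crop, and an orange tongue on the robot side. The tray's green lip also faces the robot. Next I'll measure both.

```bash
cat > meas.py <<'E'
from h import *
c=dict(np.load('pics/top0.npz')); im=c['frame']; P=cloud(c); hsv=cv2.cvtColor(im,cv2.COLOR_RGB2HSV)
def rect(mask,z):
    v,u=np.nonzero(mask); pts=np.array([ray(c,a,b,z)[:2] for a,b in zip(u,v)],np.float32)
    r=cv2.minAreaRect(pts); return r
def roi(m,u0,u1,v0,v1):
    k=np.zeros_like(m); k[v0:v1,u0:u1]=m[v0:v1,u0:u1]; return k
g=(hsv[...,0]>30)&(hsv[...,0]<60)&(hsv[...,1]>110)
og=(hsv[...,0]<18)&(hsv[...,1]>130)
wh=(im.min(2)>150)&(hsv[...,1]<60)
print('rib',rect(roi(g,215,270,200,222),.056))
print('tongue',rect(roi(og,215,270,230,248),.006))
b=((P[...,2]>0.008)&(P[...,2]<.03)); print('slab(depth)',rect(roi(b,215,270,165,240),.014))
t=((P[...,2]>0.068)); print('tray(depth)',rect(roi(t,340,440,155,280),.075), roi(t,340,440,155,280).sum())
print('lip',rect(roi(g,350,420,238,262),.075))
E
python3 meas.py
```

```text
rib ((0.5646589398384094, 0.20919498801231384), (0.058404892683029175, 0.01677115075290203), 88.41799926757812)
tongue ((0.48294365406036377, 0.2078450620174408), (0.015506486408412457, 0.11484832316637039), 1.3856432437896729)
slab(depth) ((0.5737776756286621, 0.20848391950130463), (0.12614569067955017, 0.1838202029466629), 89.67568969726562)
tray(depth) ((0.5331650376319885, -0.19316056370735168), (0.24868826568126678, 0.33329299092292786), 88.48479461669922) 2426
lip ((0.44179975986480713, -0.17883022129535675), (0.1457364410161972, 0.012086831033229828), 77.89811706542969)
```

```bash
cat >> meas.py <<'E'
print('---')
def ln(mask,z,axis=0):
    v,u=np.nonzero(mask); pts=np.array([ray(c,a,b,z)[:2] for a,b in zip(u,v)],np.float32)
    vx,vy,x,y=cv2.fitLine(pts,cv2.DIST_L2,0,.01,.01).ravel(); return np.degrees(np.arctan2(vy,vx))%180-90,x,y
print('rib',ln(roi(g,215,270,200,222),.056),'tongue',ln(roi(og,215,270,230,248),.006),'lip',ln(roi(g,350,420,238,262),.075))
for n,(a,b) in dict(heelL=(83,158),heelR=(250,152),sL=(93,390),sR=(262,382),tL=(95,414),tR=(264,404)).items():
    z=.006 if n[0]=='t' else .014
    print(n,ray(c,200+a/4-.375,140+b/4-.375,z).round(4))
for n,(a,b) in dict(farL=(152,62),farR=(405,105),nearL=(78,478),nearR=(338,523)).items():
    print(n,ray(c,330+a/4.2-.38,150+b/4.2-.38,.075).round(4))
# features along tray centre line
for n,(a,b,z) in dict(lipfront=(224,413,.075),lipback=(222,430,.075),flooredge=(232,353,.061),rimfoot=(268,155,.061),ledgeedge=(264,186,.061),rimtopback=(270,133,.075)).items():
    print(n,ray(c,330+a/4.2-.38,150+b/4.2-.38,z).round(4))
E
python3 meas.py | sed -n '/---/,$p'
```

```text
---
rib (np.float32(1.8310089), np.float32(0.5647301), np.float32(0.20884696)) tongue (np.float32(1.3710251), np.float32(0.48299137), np.float32(0.20710695)) lip (np.float32(-11.942314), np.float32(0.44200438), np.float32(-0.17809424))
heelL [0.6576 0.2729 0.014 ]
heelR [0.6588 0.1525 0.014 ]
sL [0.4901 0.2667 0.014 ]
sR [0.4924 0.1465 0.014 ]
tL [0.4733 0.2669 0.006 ]
tR [0.4771 0.1461 0.006 ]
farL [ 0.6775 -0.1422  0.075 ]
farR [ 0.6442 -0.3082  0.075 ]
nearL [ 0.406  -0.0837  0.075 ]
nearR [ 0.3724 -0.2504  0.075 ]
lipfront [ 0.4451 -0.1799  0.075 ]
lipback [ 0.4342 -0.1781  0.075 ]
flooredge [ 0.4846 -0.1888  0.061 ]
rimfoot [ 0.6154 -0.2185  0.061 ]
ledgeedge [ 0.5947 -0.2149  0.061 ]
rimtopback [ 0.6279 -0.2181  0.075 ]
```

Request:
play_rows:
  plan:
    - [[0,0,0],-0.138,1]
    - [[0,0,0],-0.138,1]
    - [[0,-2.5,2.5],0,1]
    - [[0,-3.4,3.3],0,1]
    - [[0,-3.4,3.3],0,1]
    - [[0,-3.4,3.3],0,1]
    - [[0,-3.4,3.3],0,1]
    - [[0,-3.4,3.3],0,1]
  squeeze: 15

```text
t: 0.95
ee_pos: [0.3506, 0.414, 0.4046]
eef_rot: [0.707, -0.009, 0.707, 0.009]
wrist_force: [0.3, 0.5, -0.5]
opening: 0.0876
```

Request:
play_rows:
  plan:
    - [[0,-3.5,3.5],0,1]
    - [[0,-3.5,3.5],0,1]
    - [[2,-3.5,3.5],0,1]
    - [[2,-3.5,3.5],0,1]
    - [[0,-3.5,3.5],0,1]
    - [[0,-3.7,3.4],0,1]
    - [[0,0,0],0,1]

```text
t: 1.65
ee_pos: [0.5635, 0.2066, 0.3668]
eef_rot: [0.708, -0.007, 0.706, 0.004]
wrist_force: [-0.3, -0.1, 0.1]
opening: 0.0877
```

```bash
cat > wl.py <<'E'
from h import *
import sys
n=sys.argv[1]
o=get_obs(); c=read_camera('wrist'); save(n,c['frame']); np.savez('pics/'+n+'.npz',**c,ee_pos=o['ee_pos'],eef_rot=o['eef_rot'])
print(o['t'],o['ee_pos'].round(4),q2R(o['eef_rot']).T.round(4).tolist(),o['wrist_force'].round(2),o['opening'])
E
python3 wl.py w1
```

```text
1.65 [0.5635 0.2066 0.3668] [[0.002, -0.0039, -1.0], [-0.0161, 0.9999, -0.0039], [0.9999, 0.0161, 0.002]] [-0.26 -0.11  0.08] 0.08774672039186847
```

View pics/w1.png

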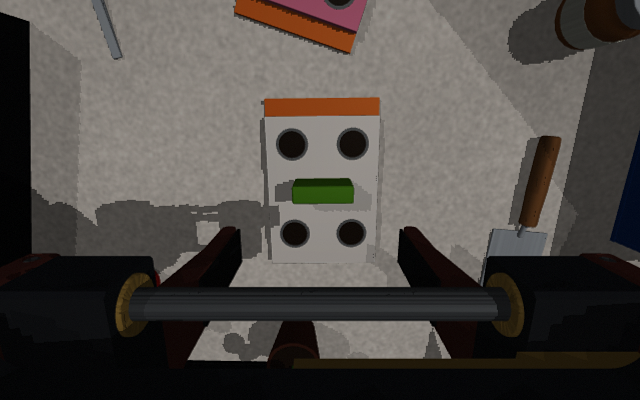

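The wrist view shows the white board: rib at (323,191), tongue at (322,107), pink look-alike above it, with the fingers straddling the line. Measuring the rib.

```bash
cat > mw.py <<'E'
from h import *
import sys
def load(n):
    c=dict(np.load('pics/'+n+'.npz')); return c,wristpose(c,c)
def wpts(c,P,m,z):
    v,u=np.nonzero(m); return np.array([ray(c,a,b,z,P)[:2] for a,b in zip(u,v)],np.float32)
def masks(c):
    h=cv2.cvtColor(c['frame'],cv2.COLOR_RGB2HSV)
    return (h[...,0]>30)&(h[...,0]<65)&(h[...,1]>110), (h[...,0]<18)&(h[...,1]>150)&(h[...,2]>110)
def box(m,u0,u1,v0,v1):
    k=np.zeros_like(m); k[v0:v1,u0:u1]=m[v0:v1,u0:u1]; return k
E
python3 - <<'E'
from mw import *
c,P=load('w1'); g,og=masks(c)
for n,m,z in [('tongue',box(og,255,390,90,120),.006),('rib',box(g,280,365,170,210),.056)]:
    p=wpts(c,P,m,z); r=cv2.minAreaRect(p); l=cv2.fitLine(p,cv2.DIST_L2,0,.01,.01).ravel()
    print(n,r,np.degrees(np.arctan2(l[1],l[0]))%180-90)
C=cloud(c,P); print(C[185,323],C[107,322],C[165,322])
# heel side edge corners
for (u,v) in [(268,262),(370,262),(265,117),(380,115)]: print(ray(c,u,v,.014,P))
# rib top only: pixels with cloud z>.05
m=box(g,280,365,170,210)&(C[...,2]>.052); p=wpts(c,P,m,.056); print(cv2.minAreaRect(p), m.sum())
E
```

```text
tongue ((0.48296087980270386, 0.20535185933113098), (0.017067063599824905, 0.1193108856678009), 0.8718122243881226) 1.4778671
rib ((0.561671793460846, 0.20750270783901215), (0.024024320766329765, 0.05879978835582733), 2.242311716079712) 1.9600372
[0.55686702 0.20814948 0.05209491] [0.48335099 0.20610372 0.00437515] [0.54332673 0.20711254 0.01325726]
[0.65776945 0.1461942  0.014     ]
[0.65571933 0.2649089  0.014     ]
[0.49441151 0.14748039 0.014     ]
[0.49061989 0.26581459 0.014     ]
((0.5642225742340088, 0.20757246017456055), (0.018847469240427017, 0.05883330479264259), 2.6365232467651367) 1095
```

Request:
play_rows:
  plan:
    - [[2,0.15,0.05],-0.012,1]
    - [[3,0,0],0,1]
    - [[3,0,0],0,1]
    - [[3,0,0],0,1]
    - [[2,0,0],0,1]
    - [[2,0,0],0,1]
    - [[1.2,0,0],0,1]
    - [[0,0,0],0,1]

```text
t: 2.5
ee_pos: [0.5586, 0.216, 0.2036]
eef_rot: [0.706, -0.014, 0.708, 0.014]
wrist_force: [0.7, 0.2, 0.4]
opening: 0.0879
```

```bash
python3 wl.py w2
```

```text
2.5 [0.5586 0.216  0.2036] [[-0.0031, -0.0008, -1.0], [-0.0396, 0.9992, -0.0007], [0.9992, 0.0396, -0.0031]] [0.75 0.16 0.4 ] 0.08792592461126544
```

View pics/w2.png

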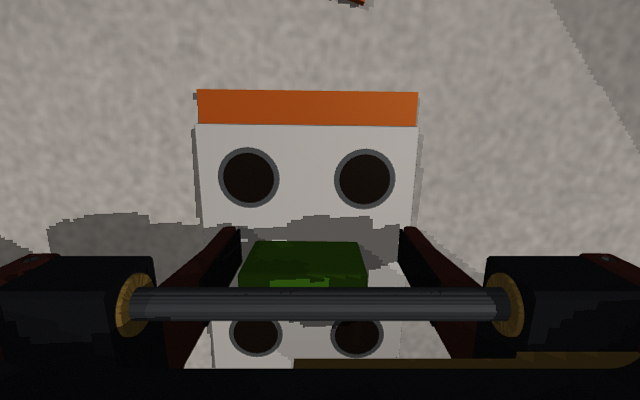

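The earlier pose was still settling. I'll let the arm settle, then re-measure the rib against the fingers.

Request:
play_rows:
  plan:
    - [[0,0,0],0,1]
    - [[0,0,0],0,1]

```text
t: 2.75
ee_pos: [0.5601, 0.2155, 0.2064]
eef_rot: [0.708, -0.013, 0.706, 0.014]
wrist_force: [0.5, 0.8, -0.3]
opening: 0.088
```

```bash
python3 wl.py w3; python3 - <<'E'
from mw import *
c,P=load('w3'); g,og=masks(c); C=cloud(c,P)
p=wpts(c,P,box(og,180,430,70,130),.006); r=cv2.minAreaRect(p); print('tongue',r)
m=box(g,200,420,225,275)&(C[...,2]>.05); p=wpts(c,P,m,.056); print('ribtop part',p.min(0),p.max(0),cv2.minAreaRect(p))
# predicted rib centre = tongue centre +83mm
a=np.radians(1.7); print('rib from tongue',np.array(r[0])+.083*np.array([np.cos(a),np.sin(a)]))
Rt=q2R(c['eef_rot']); print('grasp pt',c['ee_pos']+.163*Rt[:,0])
E
```

```text
2.75 [0.5601 0.2155 0.2064] [[0.0017, 0.001, -1.0], [-0.0383, 0.9993, 0.0009], [0.9993, 0.0383, 0.0017]] [ 0.48  0.78 -0.33] 0.08803873209518101
tongue ((0.4828356206417084, 0.20556528866291046), (0.017695246264338493, 0.1195780411362648), 1.4882140159606934)
ribtop part [0.5422212  0.16719544] [0.5612173  0.23674537] ((0.5512681603431702, 0.20170855522155762), (0.01817391999065876, 0.06967252492904663), 2.123950958251953)
rib from tongue [0.56579909 0.20802759]
grasp pt [0.56040322 0.21567384 0.043359  ]
```

Request:
play_rows:
  plan:
    - [[0,-0.4,0.25],0,1]
    - [[0,-0.4,0.25],0.007,1]
    - [[0,0,0],0,1]
    - [[0,0,0],0,1]

```text
t: 3.2
ee_pos: [0.5653, 0.207, 0.2052]
eef_rot: [0.707, -0.011, 0.707, 0.011]
wrist_force: [1.1, 0.7, -1.0]
opening: 0.0885
```

```bash
python3 -c "
from h import *
for i in range(3):
  o=get_obs(); print(o['t'],o['ee_pos'],o['joint_positions'].round(4),o['dq'].round(3))
"; python3 wl.py w4; python3 - <<'E'
from mw import *
c,P=load('w4'); g,og=masks(c); C=cloud(c,P)
p=wpts(c,P,box(og,180,430,70,130),.006); r=cv2.minAreaRect(p); print('tongue',r)
a=np.radians(1.7); print('rib from tongue',np.array(r[0])+.083*np.array([np.cos(a),np.sin(a)]))
Rt=q2R(c['eef_rot']); print('grasp pt',c['ee_pos']+.163*Rt[:,0])
# all in tool coordinates
q=(np.c_[np.array(r[0])[None],[[.006]]]-c['ee_pos'])@Rt; print('tongue in tool',q)
E
```

```text
3.2 [0.5652589  0.20703718 0.20524636] [-0.5203  0.6051  0.1218  1.8281 -0.1056  0.7145  1.2612] [-0.004  0.001 -0.004  0.001 -0.001  0.    -0.001]
3.2 [0.5652589  0.20703718 0.20524636] [-0.5203  0.6051  0.1218  1.8281 -0.1056  0.7145  1.2612] [-0.004  0.001 -0.004  0.001 -0.001  0.    -0.001]
3.2 [0.5652589  0.20703718 0.20524636] [-0.5203  0.6051  0.1218  1.8281 -0.1056  0.7145  1.2612] [-0.004  0.001 -0.004  0.001 -0.001  0.    -0.001]
3.2 [0.5653 0.207  0.2052] [[0.0001, -0.0, -1.0], [-0.0305, 0.9995, -0.0], [0.9995, 0.0305, 0.0001]] [ 1.08  0.68 -1.02] 0.08851835469639649
tongue ((0.4827418327331543, 0.20516589283943176), (0.017536001279950142, 0.11883872747421265), 1.3590549230575562)
rib from tongue [0.5657053  0.20762819]
grasp pt [0.56527873 0.20703672 0.04224636]
tongue in tool [[ 0.19923633  0.00064458 -0.08255998]]
```

View pics/w4.png

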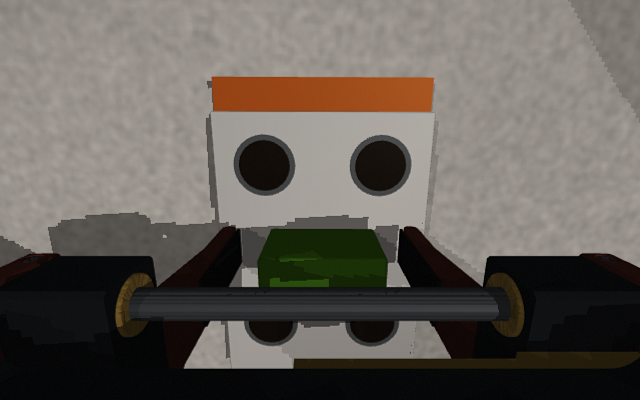

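The rib at (322,258) is centred between the fingers, and the tongue sits 82.6 mm ahead (83 expected). Closing gently.

Request:
play_rows:
  plan:
    - [[0,0,0],0,0.5]
    - [[0,0,0],0,0.5]
    - [[0,0,0],0,0.3]
    - [[0,0,0],0,0.3]
    - [[0,0,0],0,0]
    - [[0,0,0],0,0]
  squeeze: 20

```text
t: 3.85
ee_pos: [0.565, 0.2076, 0.2052]
eef_rot: [0.707, -0.011, 0.707, 0.011]
wrist_force: [-1.3, 0.6, 0.6]
opening: 0.0601
```

```bash
python3 wl.py w5
```

```text
3.85 [0.565  0.2076 0.2052] [[-0.0001, 0.0002, -1.0], [-0.0314, 0.9995, 0.0002], [0.9995, 0.0314, -0.0]] [-1.26  0.59  0.63] 0.060051819084901405
```

Request:
play_rows:
  plan:
    - [[-0.5,0,0],0,0]
    - [[-1,0,0],0,0]
    - [[-2,0,0],0,0]
    - [[-2.5,0,0],0,0]
    - [[-3,0,0],0,0]
    - [[-3,0,0],0,0]
    - [[-3,0,0],0,0]
    - [[-2,0,0],0,0]

```text
t: 4.7
ee_pos: [0.5651, 0.2071, 0.3782]
eef_rot: [0.708, -0.011, 0.706, 0.011]
wrist_force: [0.7, -0.1, -4.1]
opening: 0.0595
```

```bash
python3 wl.py w6
```

```text
4.7 [0.5651 0.2071 0.3782] [[0.0022, 0.0009, -1.0], [-0.0309, 0.9995, 0.0009], [0.9995, 0.0309, 0.0022]] [ 0.66 -0.1  -4.08] 0.05952411879724104
```

View pics/w6.png

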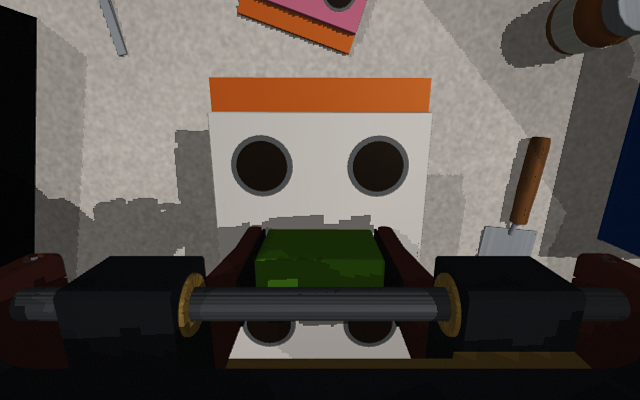

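Request:
play_rows:
  plan:
    - [[0,0,0],0.08,0]
    - [[0,0,0],0.14,0]
    - [[0,0,0],0.14,0]
    - [[0,0,0],0.14,0]
    - [[0,0,0],0.14,0]
    - [[0,0,0],0.14,0]
    - [[0,0,0],0.14,0]
    - [[0,0,0],0.14,0]

```text
t: 5.55
ee_pos: [0.5647, 0.2072, 0.3747]
eef_rot: [0.614, 0.349, 0.615, -0.35]
wrist_force: [-0.2, -0.5, -4.4]
opening: 0.0598
```

Request:
play_rows:
  plan:
    - [[0,0,0],0.14,0]
    - [[0,0,0],0.14,0]
    - [[0,0,0],0.14,0]
    - [[0,0,0],0.14,0]
    - [[0,0,0],0.12,0]
    - [[0,0,0],0.07,0]
    - [[0,0,0],0,0]
    - [[0,0,0],0,0]

```text
t: 6.35
ee_pos: [0.5648, 0.2074, 0.3749]
eef_rot: [-0.446, -0.548, -0.446, 0.549]
wrist_force: [0.2, -0.6, -4.2]
opening: 0.0596
```

```bash
python3 -c "
from h import *
o=get_obs(); print(o['ee_pos'],q2R(o['eef_rot']).T.round(4),o['joint_positions'].round(2),o['wrist_force'],o['opening'])
d=np.array([.56,-.0355])-o['ee_pos'][:2]; print(d@q2R(o['eef_rot'])[:2]*100)"
```

```text
[0.56482264 0.2074331  0.37490032] [[-5.000e-04 -2.000e-04 -1.000e+00]
 [ 9.789e-01 -2.042e-01 -4.000e-04]
 [-2.042e-01 -9.789e-01  3.000e-04]] [-0.84  0.43  0.55  1.72 -0.26  1.06 -0.41] [ 0.24460207 -0.61283613 -4.23954307] 0.05957710608903543
[6.23781288e-03 4.48771258e+00 2.38800735e+01]
```

Request:
play_rows:
  plan:
    - [[0,0.5,2],0,0]
    - [[0,0.8,4],0,0]
    - [[0,0.8,4],0,0]
    - [[0,0.8,4],0,0]
    - [[0,0.8,4],0,0]
    - [[0,0.8,2.5],0,0]
    - [[0,0,0],0,0]
    - [[0,0,0],0,0]

```text
t: 7.15
ee_pos: [0.5667, -0.0031, 0.3752]
eef_rot: [0.445, 0.549, 0.445, -0.549]
wrist_force: [-0.2, 0.6, -4.0]
opening: 0.0599
```

```bash
python3 wl.py w7; python3 - <<'E'
from h import *
for n in ['top','scene']:
    c=read_camera(n); save(n+'1',c['frame']); np.savez('pics/'+n+'1.npz',**c)
a=cv2.imread('pics/top1.png')[100:300,220:460]; b=cv2.imread('pics/scene1.png')[80:330,180:480]
cv2.imwrite('pics/m1.png',np.hstack([cv2.resize(a,(400,333)),cv2.resize(b,(400,333))]))
E
```

```text
7.15 [ 0.5667 -0.0031  0.3752] [[0.0, 0.0005, -1.0], [0.9784, -0.2068, -0.0001], [-0.2068, -0.9784, -0.0005]] [-0.17  0.55 -4.05] 0.059931868842148586
```

View pics/m1.png

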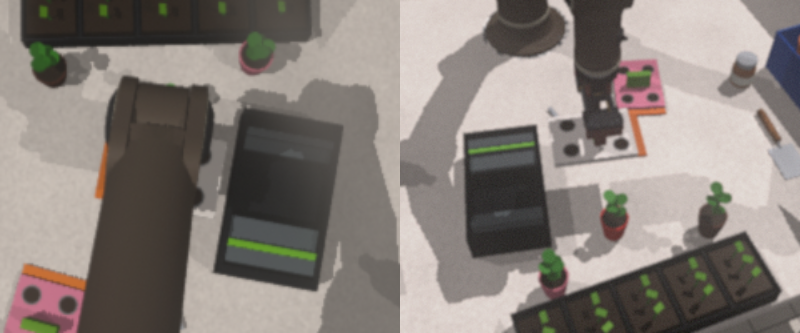

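View pics/w7.png

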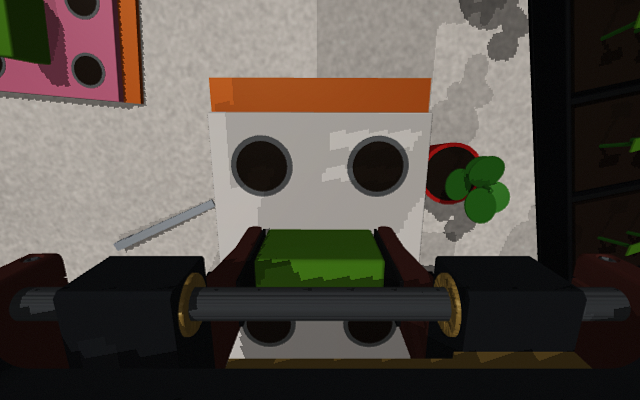

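```bash
python3 - <<'E'
from h import *
c=dict(np.load('pics/top0.npz')); h=cv2.cvtColor(c['frame'],cv2.COLOR_RGB2HSV)
m=((h[...,0]<8)|(h[...,0]>172))&(h[...,1]>110); m[:, :300]=0; m[:,335:]=0; m[:140]=0; m[185:]=0
v,u=np.nonzero(m); print(u.min(),u.max(),v.min(),v.max())
p=np.array([ray(c,a,b,.04)[:2] for a,b in zip(u,v)],np.float32); print(cv2.minEnclosingCircle(p))
o=get_obs(); Rt=q2R(o['eef_rot'])
for ctr in [cv2.minEnclosingCircle(p)[0]]: print((np.r_[ctr,.04]-o['ee_pos'])@Rt)
print('to pivot spot',(np.array([.56,-.0355,0])-o['ee_pos'])@Rt)
E
```

```text
308 327 158 172
((0.6943056583404541, -0.009561550803482533), 0.028937777504324913)
[ 0.33495783  0.12670901 -0.01750255]
to pivot spot [0.37498513 0.00053251 0.03530008]
```

Request:
play_rows:
  plan:
    - [[0,0,1.5],0,0]
    - [[0,0,1.8],0,0]
    - [[2,0,0],0,0]
    - [[3,0,0],0,0]
    - [[2,0,0],0,0]
    - [[1.4,0,0],0,0]
    - [[0.4,0,0],0,0]
    - [[0,0,0],0,0]

```text
t: 8.1
ee_pos: [0.56, -0.035, 0.2871]
eef_rot: [-0.445, -0.549, -0.445, 0.549]
wrist_force: [-0.5, 0.1, -3.5]
opening: 0.0597
```

```bash
python3 - <<'E'
from h import *
c=read_camera('scene'); im=c['frame'][90:240,200:430]; save('s2',cv2.resize(im,(800,522),interpolation=cv2.INTER_CUBIC))
o=get_obs(); print(o['ee_pos'],o['wrist_force'],o['moment'])
E
```

```text
[ 0.56025175 -0.03497931  0.2877177 ] [ 1.57254891 -0.11220315 -3.37470697] [-0.01923681  0.10065766 -0.01783587]
```

View pics/s2.png

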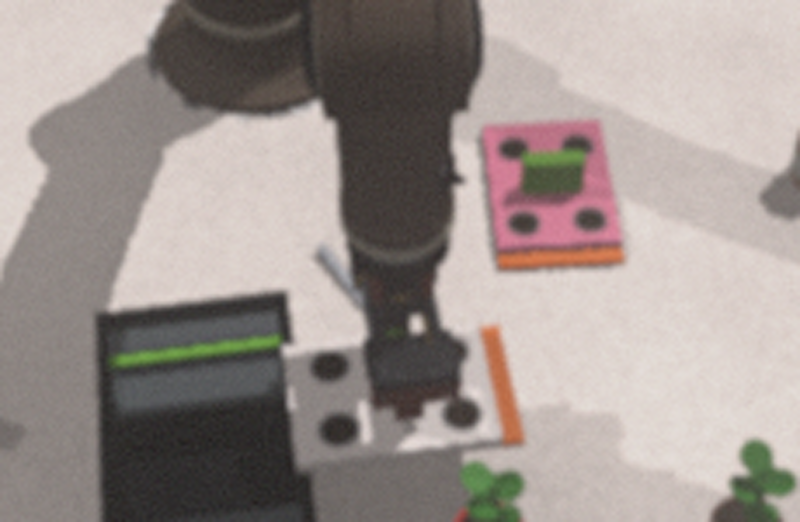

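Request:
play_rows:
  plan:
    - [[0.3,0,0],0,0]
    - [[0.3,0,0],0,0]
    - [[0.2,0,0],0,0]
    - [[0.2,0,0],0,0]
    - [[0,0,0],0,0]
  squeeze: 12

```text
t: 8.65
ee_pos: [0.5602, -0.0344, 0.2773]
eef_rot: [0.446, 0.549, 0.446, -0.549]
wrist_force: [-0.4, 1.3, -3.1]
opening: 0.0601
```

Request:
play_rows:
  plan:
    - [[0.2,0,0],0,0]
    - [[0.2,0,0],0,0]
    - [[0,0,0],0,0]

```text
t: 8.95
ee_pos: [0.5601, -0.0346, 0.2731]
eef_rot: [0.446, 0.549, 0.445, -0.549]
wrist_force: [0.2, 1.8, -1.4]
opening: 0.0597
```

```bash
python3 wl.py w8
```

```text
8.95 [ 0.5601 -0.0346  0.2731] [[0.0003, 0.0, -1.0], [0.9785, -0.2061, 0.0003], [-0.2061, -0.9785, -0.0001]] [ 0.23  1.77 -1.38] 0.05967593317666287
```

View pics/w8.png

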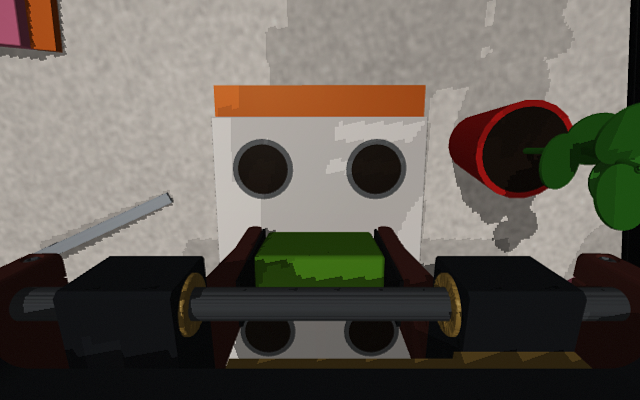

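It is pivoting: the tongue edge moved from row 78 to 86 with about 2.5 N on the wall. I'll add a tilt estimate from the wrist depth.

```bash
cat > tilt.py <<'E'
from mw import *
def tilt(n):
    c=dict(np.load('pics/'+n+'.npz')); H=c['hand_eye']; C=cloud(c,(H[:3,:3],H[:3,3]))  # tool coords
    g,og=masks(c)
    def fit(m):
        q=C[m&(c['depth']>0)]; A=np.c_[q[:,2],q[:,1],np.ones(len(q))]; k=np.linalg.lstsq(A,q[:,0],rcond=None)[0]
        r=q[:,0]-A@k; ok=abs(r)<.002; k=np.linalg.lstsq(A[ok],q[ok,0],rcond=None)[0]; return k,q
    h=cv2.cvtColor(c['frame'],cv2.COLOR_RGB2HSV); wh=(h[...,1]<60)&(c['frame'].min(2)>90)
    k,q=fit(box(wh,220,425,122,215)); kt,qt=fit(box(og,180,450,50,135))
    # tilt>0: tongue lower (tool x larger at -z)
    th=np.arctan(-k[0]); m=box(og,180,450,50,135)
    e=cv2.minAreaRect(qt[:,1:].astype(np.float32))
    # slab-top plane height at tool z=0
    print('tilt deg',np.degrees(th).round(2),'tongue tilt',np.degrees(np.arctan(-kt[0])).round(2),'roll',np.degrees(np.arctan(k[1])).round(2),'topplane x at grasp z=0: %.4f'%k[2],'tongue far z %.4f'%np.percentile(qt[:,2],1),'tongue x at it %.4f'%(kt[0]*np.percentile(qt[:,2],1)+kt[2]))
    return th
if __name__=='__main__':
    for n in sys.argv[1:]: tilt(n)
E
python3 tilt.py w6 w7 w8
```

```text
tilt deg -0.06 tongue tilt 11.63 roll 0.09 topplane x at grasp z=0: 0.1915 tongue far z -0.0908 tongue x at it 0.2014
tilt deg -0.11 tongue tilt 0.11 roll 0.02 topplane x at grasp z=0: 0.1916 tongue far z -0.0888 tongue x at it 0.1996
tilt deg 4.69 tongue tilt 5.12 roll 0.15 topplane x at grasp z=0: 0.1921 tongue far z -0.0860 tongue x at it 0.2074
```

Request:
play_rows:
  plan:
    - [[0.2,0,0],0,0]
    - [[0.2,0,0],0,0]
    - [[0.2,0,0],0,0]
    - [[0,0,0],0,0]

```text
t: 9.4
ee_pos: [0.5599, -0.0347, 0.2669]
eef_rot: [-0.445, -0.549, -0.445, 0.549]
wrist_force: [0.9, 0.9, -1.6]
opening: 0.06
```

```bash
python3 wl.py w9; python3 tilt.py w9
```

```text
9.4 [ 0.5599 -0.0347  0.2669] [[-0.0002, -0.0001, -1.0], [0.9785, -0.2063, -0.0002], [-0.2063, -0.9785, 0.0002]] [ 0.91  0.91 -1.64] 0.05997650291172016
tilt deg 8.69 tongue tilt 9.54 roll 0.68 topplane x at grasp z=0: 0.1929 tongue far z -0.0828 tongue x at it 0.2141
```

Request:
play_rows:
  plan:
    - [[0,0,0],0,0]
    - [[-1,0,0],0,0]
    - [[-2.5,0,0],0,0]
    - [[-3,0,0],0,0]
    - [[-3,0,0],0,0]
    - [[-1.5,0,0],0,0]
    - [[0,0,0],0,0]
  squeeze: 30

```text
t: 10.15
ee_pos: [0.5603, -0.0356, 0.3798]
eef_rot: [0.446, 0.551, 0.444, -0.548]
wrist_force: [-0.2, -0.4, -3.4]
opening: 0.0594
```

Request:
play_rows:
  plan:
    - [[0,0,0],-0.07,0]
    - [[0,0,0],-0.14,0]
    - [[0,0,0],-0.14,0]
    - [[0,0,0],-0.14,0]
    - [[0,0,0],-0.14,0]
    - [[0,0,0],-0.14,0]
    - [[0,0,0],-0.14,0]
    - [[0,0,0],-0.14,0]

```text
t: 10.95
ee_pos: [0.5594, -0.035, 0.3759]
eef_rot: [0.661, 0.25, 0.662, -0.251]
wrist_force: [0.0, -1.3, -4.3]
opening: 0.06
```

Request:
play_rows:
  plan:
    - [[0,0,0],-0.14,0]
    - [[0,0,0],-0.14,0]
    - [[0,0,0],-0.14,0]
    - [[0,0,0],-0.07,0]
    - [[0,0,0],-0.025,0]
    - [[0,0,0],0,0]
    - [[0,0,0],0,0]

```text
t: 11.65
ee_pos: [0.5598, -0.0349, 0.3767]
eef_rot: [0.703, 0.076, 0.703, -0.076]
wrist_force: [-0.3, -0.0, -3.8]
opening: 0.0597
```

```bash
python3 wl.py w10; python3 tilt.py w10; python3 -c "
from h import *
o=get_obs(); print((np.array([.5415,-.1994,.2884])-o['ee_pos'])@q2R(o['eef_rot'])*100, o['joint_positions'].round(2))"
```

```text
11.65 [ 0.5598 -0.0349  0.3767] [[-0.0009, -0.0001, -1.0], [0.2141, 0.9768, -0.0003], [0.9768, -0.2141, -0.0009]] [-0.25 -0.04 -3.81] 0.05965305083546433
tilt deg 6.1 tongue tilt 9.42 roll 2.13 topplane x at grasp z=0: 0.1946 tongue far z -0.0845 tongue x at it 0.2140
[  8.8457008  -16.46989028   1.72869032] [-0.25  0.33  0.29  1.8  -0.11  1.02  1.44]
```

View pics/w10.png

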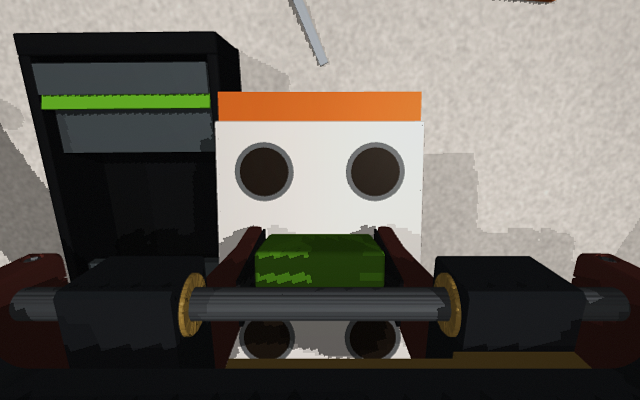

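Request:
play_rows:
  plan:
    - [[0,-1.5,0.2],0,0]
    - [[0,-3,0.3],0,0]
    - [[0,-3.5,0.3],0,0]
    - [[0,-3.5,0.3],0,0]
    - [[0,-3,0.3],0,0]
    - [[0,-2,0.3],0,0]
    - [[0,0,0],0,0]
    - [[0,0,0],0,0]

```text
t: 12.5
ee_pos: [0.5411, -0.2006, 0.3771]
eef_rot: [0.703, 0.076, 0.703, -0.076]
wrist_force: [-0.1, 0.8, -4.7]
opening: 0.0597
```

```bash
python3 wl.py w11; python3 tilt.py w11; python3 -c "
from h import *
o=get_obs(); print((np.array([.5415,-.1994,.2884])-o['ee_pos'])@q2R(o['eef_rot'])*100)"
```

```text
12.5 [ 0.5411 -0.2006  0.3771] [[-0.0002, 0.0, -1.0], [0.2142, 0.9768, -0.0], [0.9768, -0.2142, -0.0002]] [-0.08  0.78 -4.73] 0.059721445957328555
tilt deg 6.2 tongue tilt 9.35 roll 2.0 topplane x at grasp z=0: 0.1945 tongue far z -0.0845 tongue x at it 0.2140
[8.86371804e+00 1.04328560e-02 6.33560794e-03]
```

View pics/w11.png

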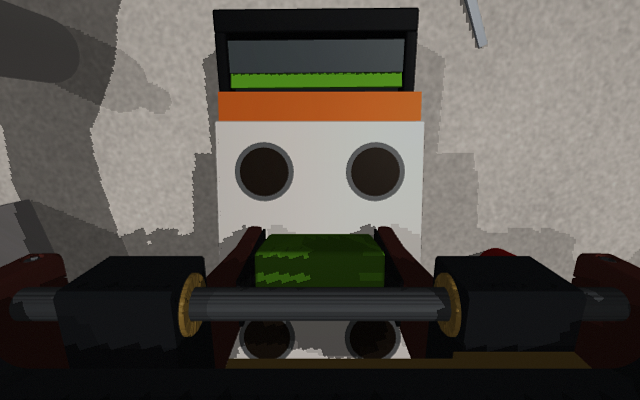

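```bash
cat > lip.py <<'E'
from mw import *
def lip(n,vmax=None):
    c=dict(np.load('pics/'+n+'.npz')); H=c['hand_eye']; C=cloud(c,(H[:3,:3],H[:3,3])); P=wristpose(c,c)
    g,og=masks(c); Rt=q2R(c['eef_rot'])
    m=box(g,150,480,0,220)&(c['depth']>0); q=cloud(c,P)[m]; q=q[(q[:,2]<.09)&(q[:,2]>.06)]
    p=wpts(c,P,m,.075)
    w=np.c_[p,np.full(len(p),.075)]
    t=(w-c['ee_pos'])@Rt; r=cv2.minAreaRect(t[:,1:].astype(np.float32))
    print('lip depth z',np.median(q[:,2]).round(4),'tool frame: y %.4f..%.4f z back %.4f front %.4f'%(t[:,1].min(),t[:,1].max(),np.percentile(t[:,2],2),np.percentile(t[:,2],98)),r)
    l=cv2.fitLine(t[:,1:].astype(np.float32),cv2.DIST_L2,0,.01,.01).ravel(); print('lip angle rel. tool y deg (in y,z)',np.degrees(np.arctan2(l[1],l[0])))
    o=np.array([.535,-.198]);a=np.radians(-12.1); d=p-o; X=d@[np.cos(a),np.sin(a)]; Y=d@[-np.sin(a),np.cos(a)]
    print('tray frame lip x back/front',np.percentile(X,2).round(4),np.percentile(X,98).round(4),'y',Y.min(),Y.max())
    mt=box(og,180,450,30,135)&(c['depth']>0); qt=C[mt]; print('tongue y',np.percentile(qt[:,1],[1,99]).round(4),'z',np.percentile(qt[:,2],[1,99]).round(4))
if __name__=='__main__': lip(sys.argv[1])
E
python3 lip.py w10; python3 lip.py w11
```

```text
lip depth z 0.0732 tool frame: y -0.1476..-0.0944 z back -0.0896 front -0.0780 ((-0.11245568096637726, -0.07709692418575287), (0.07650674134492874, 0.0431264266371727), 38.04676818847656)
lip angle rel. tool y deg (in y,z) -0.06030621
tray frame lip x back/front -0.1004 -0.0888 y 0.017318604236233916 0.07058987745034193
tongue y [-0.0597  0.0578] z [-0.0845 -0.0685]
lip depth z 0.0731 tool frame: y -0.0770..0.0699 z back -0.1071 front -0.0944 ((-0.003578364849090576, -0.11561064422130585), (0.04338807240128517, 0.14703252911567688), 89.74178314208984)
lip angle rel. tool y deg (in y,z) -0.37177646
tray frame lip x back/front -0.1004 -0.0881 y -0.07782138553624565 0.06921609426878408
tongue y [-0.0596  0.0578] z [-0.0845 -0.0685]
```

Request:
play_rows:
  plan:
    - [[1,-0.1,0],-0.006,0]
    - [[2,-0.15,0],0,0]
    - [[2,0,0],0,0]
    - [[1.8,0,0],0,0]
    - [[1,0,0],0,0]
    - [[0.6,0,0],0,0]
    - [[0,0,0],0,0]
    - [[0,0,0],0,0]

```text
t: 13.35
ee_pos: [0.5413, -0.202, 0.2937]
eef_rot: [0.704, 0.073, 0.703, -0.073]
wrist_force: [0.3, -0.7, -3.1]
opening: 0.0602
```

```bash
python3 wl.py w12; python3 lip.py w12;python3 tilt.py w12; python3 -c "
from h import *
c=read_camera('scene'); im=c['frame'][120:270,200:430]; save('s3',cv2.resize(im,(800,522),interpolation=cv2.INTER_CUBIC))"
```

```text
13.35 [ 0.5413 -0.202   0.2937] [[0.0008, -0.0002, -1.0], [0.206, 0.9785, -0.0], [0.9785, -0.206, 0.0008]] [ 0.31 -0.65 -3.14] 0.06018598116443187
lip depth z 0.0731 tool frame: y -0.0746..0.0715 z back -0.1074 front -0.0955 ((-0.00045634806156158447, -0.07701759785413742), (0.11896394938230515, 0.14577952027320862), 86.70640563964844)
lip angle rel. tool y deg (in y,z) 0.010078762
tray frame lip x back/front -0.1001 -0.0882 y -0.07752035895282203 0.06850727974217072
tongue y [-0.0596  0.058 ] z [-0.0845 -0.0685]
tilt deg 9.41 tongue tilt 9.44 roll -0.03 topplane x at grasp z=0: 0.1918 tongue far z -0.0845 tongue x at it 0.2139
```

View pics/w12.png

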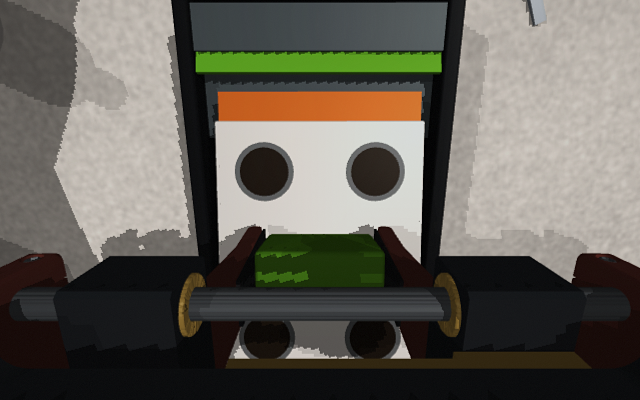

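View pics/s3.png

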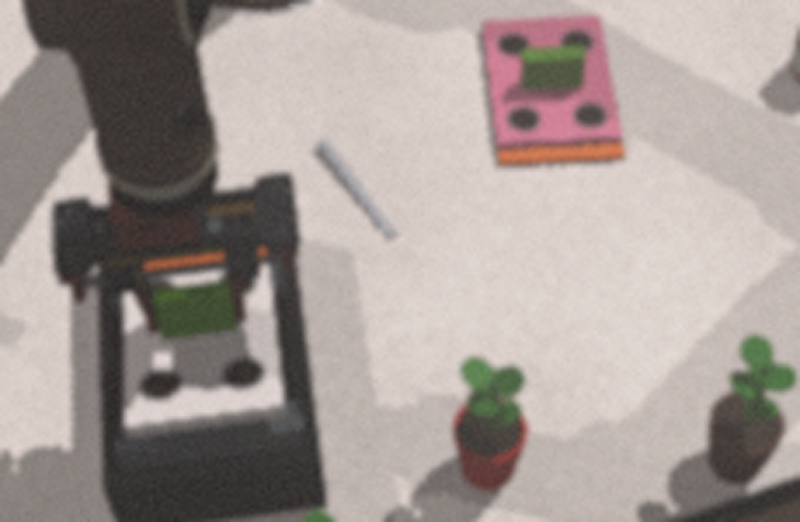

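Request:
play_rows:
  plan:
    - [[0.4,0,0],0,0]
    - [[0.4,0,0],0,0]
    - [[0.2,0,0],0,0]
    - [[0,0,0],0,0]
    - [[0,0,0],0,0]

```text
t: 13.95
ee_pos: [0.541, -0.2021, 0.2831]
eef_rot: [0.703, 0.073, 0.703, -0.073]
wrist_force: [0.2, 0.1, -3.1]
opening: 0.0597
```

Request:
play_rows:
  plan:
    - [[0.1,0,0],0,0]
    - [[0.1,0,0],0,0]
    - [[0,0,0],0,0]

```text
t: 14.25
ee_pos: [0.541, -0.202, 0.2811]
eef_rot: [0.703, 0.073, 0.703, -0.073]
wrist_force: [0.7, -0.5, -2.9]
opening: 0.0596
```

```bash
python3 wl.py w13; python3 lip.py w13;python3 tilt.py w13; python3 -c "
from h import *
o=get_obs();print(o['moment'])"
```

```text
14.25 [ 0.541  -0.202   0.2811] [[-0.0002, 0.0001, -1.0], [0.2063, 0.9785, 0.0], [0.9785, -0.2063, -0.0002]] [ 0.7  -0.48 -2.86] 0.05963324846140893
lip depth z 0.0731 tool frame: y -0.0747..0.0718 z back -0.1067 front -0.0949 ((-0.0027389004826545715, -0.085482656955719), (0.14558494091033936, 0.09581044316291809), 6.549628257751465)
lip angle rel. tool y deg (in y,z) 0.091479756
tray frame lip x back/front -0.1 -0.0882 y -0.07772592880273502 0.06875577903167515
tongue y [-0.0596  0.0579] z [-0.0845 -0.0686]
tilt deg 9.4 tongue tilt 9.48 roll -0.01 topplane x at grasp z=0: 0.1918 tongue far z -0.0845 tongue x at it 0.2140
[ 0.03198129 -0.00834067  0.01671032]
```

Request:
play_rows:
  plan:
    - [[0.1,0,0],0,0]
    - [[0,0,0],0,0]
    - [[0,0,0],0,0]

```text
t: 14.6
ee_pos: [0.5412, -0.2021, 0.2804]
eef_rot: [0.703, 0.073, 0.703, -0.073]
wrist_force: [0.6, 1.1, -0.8]
opening: 0.0602
```

Request:
play_rows:
  plan:
    - [[0.1,0,0],0,0]
    - [[0,0,0],0,0]
    - [[0,0,0],0,0]

```text
t: 14.9
ee_pos: [0.5415, -0.2022, 0.2796]
eef_rot: [0.704, 0.073, 0.703, -0.073]
wrist_force: [2.0, -0.5, 3.0]
opening: 0.0598
```

Request:
play_rows:
  plan:
    - [[-0.12,0,0],0,0]
    - [[0,0,0],0,0]
    - [[0,0,-0.15],0,0]
    - [[0,0,-0.15],0,0]
    - [[0,0,-0.15],0,0]
    - [[0,0,-0.15],0,0]
    - [[0,0,-0.15],0,0]
    - [[0,0,0],0,0]

```text
t: 15.7
ee_pos: [0.5335, -0.2005, 0.2804]
eef_rot: [0.703, 0.073, 0.703, -0.073]
wrist_force: [1.4, 0.1, -3.2]
opening: 0.0599
```

```bash
python3 wl.py w14; python3 lip.py w14;python3 tilt.py w14
```

```text
15.7 [ 0.5335 -0.2005  0.2804] [[-0.0001, 0.0001, -1.0], [0.2064, 0.9785, 0.0001], [0.9785, -0.2064, -0.0002]] [ 1.45  0.12 -3.24] 0.05990906605875862
lip depth z 0.0731 tool frame: y -0.0748..0.0717 z back -0.0994 front -0.0870 ((-0.0005482956767082214, -0.07923366874456406), (0.11322429776191711, 0.14565615355968475), 83.84693145751953)
lip angle rel. tool y deg (in y,z) -0.061366826
tray frame lip x back/front -0.1004 -0.088 y -0.07777476658557793 0.06871989588859947
tongue y [-0.0595  0.058 ] z [-0.085  -0.0691]
tilt deg 8.91 tongue tilt 9.09 roll 0.01 topplane x at grasp z=0: 0.1918 tongue far z -0.0850 tongue x at it 0.2133
```

View pics/w14.png

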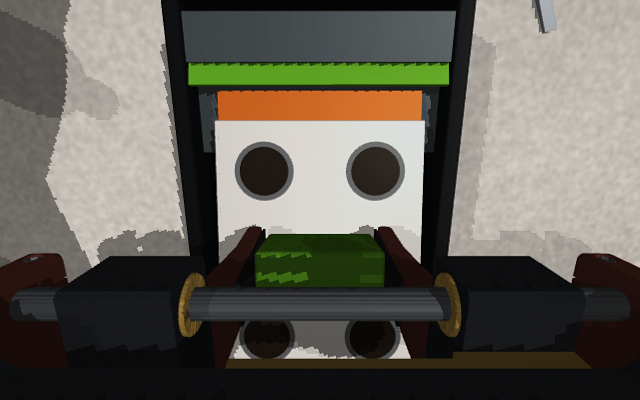

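Request:
play_rows:
  plan:
    - [[0,0,-0.1],0,0]
    - [[0,0,-0.1],0,0]
    - [[0,0,-0.1],0,0]
    - [[0,0,-0.1],0,0]
    - [[0,0,-0.1],0,0]
    - [[0,0,0],0,0]

```text
t: 16.35
ee_pos: [0.5287, -0.1995, 0.2804]
eef_rot: [0.703, 0.073, 0.703, -0.073]
wrist_force: [0.1, -0.3, -3.5]
opening: 0.0598
```

```bash
python3 wl.py w15; python3 lip.py w15;python3 tilt.py w15
```

```text
16.35 [ 0.5287 -0.1995  0.2804] [[-0.0001, 0.0001, -1.0], [0.2063, 0.9785, 0.0], [0.9785, -0.2063, -0.0001]] [ 0.12 -0.29 -3.51] 0.05976672923701505
lip depth z 0.0731 tool frame: y -0.0747..0.0717 z back -0.0944 front -0.0828 ((-0.0014936178922653198, -0.08296731114387512), (0.08905456215143204, 0.1458480954170227), 85.14557647705078)
lip angle rel. tool y deg (in y,z) 0.054605942
tray frame lip x back/front -0.1003 -0.0886 y -0.07774545373300698 0.06863818190070563
tongue y [-0.0593  0.0581] z [-0.0817 -0.0691]
tilt deg 8.92 tongue tilt 8.97 roll 0.0 topplane x at grasp z=0: 0.1918 tongue far z -0.0817 tongue x at it 0.2127
```

View pics/w15.png

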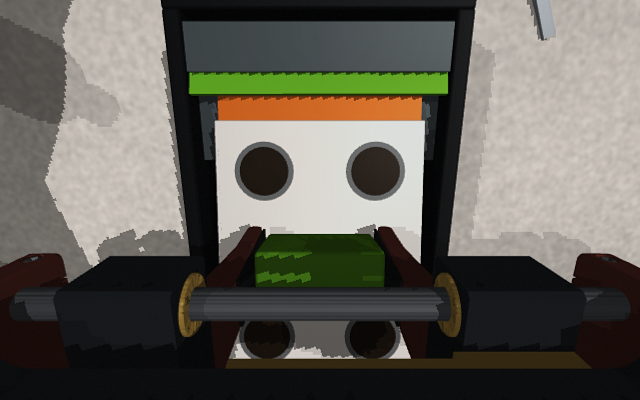

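The tongue has passed under the lip (its visible edge is now covered at row 97) with no contact force. I'll go on slowly to the seal.

Request:
play_rows:
  plan:
    - [[0,0,-0.1],0,0]
    - [[0,0,-0.1],0,0]
    - [[0,0,-0.05],0,0]
    - [[0,0,0],0,0]
  squeeze: 40

```text
t: 16.8
ee_pos: [0.5263, -0.1989, 0.2804]
eef_rot: [0.703, 0.073, 0.703, -0.073]
wrist_force: [-0.2, 0.1, -3.7]
opening: 0.0598
```

Request:
play_rows:
  plan:
    - [[0,0,-0.05],0,0]
    - [[0,0,-0.05],0,0]
    - [[0,0,0],0,0]

```text
t: 17.1
ee_pos: [0.5257, -0.1988, 0.2806]
eef_rot: [0.704, 0.073, 0.703, -0.073]
wrist_force: [2.5, -0.3, -3.5]
opening: 0.0595
```

Request:
play_rows:
  plan:
    - [[0,0,-0.05],0,0]
    - [[0,0,-0.05],0,0]
    - [[0,0,0],0,0]

```text
t: 17.4
ee_pos: [0.5248, -0.1986, 0.2807]
eef_rot: [0.704, 0.073, 0.703, -0.073]
wrist_force: [4.1, -0.5, -4.0]
opening: 0.0598
```

Request:
play_rows:
  plan:
    - [[0,0,-0.05],0,0]
    - [[0,0,-0.05],0,0]
    - [[0,0,-0.05],0,0]
    - [[0,0,-0.05],0,0]
    - [[0,0,0],0,0]
    - [[0,0,0],0,0]

```text
t: 18.0
ee_pos: [0.5229, -0.1982, 0.2807]
eef_rot: [0.704, 0.073, 0.703, -0.073]
wrist_force: [5.6, -1.2, -5.5]
opening: 0.0601
```

Request:
play_rows:
  plan:
    - [[0,0,-0.05],0,0]
    - [[0,0,-0.05],0,0]
    - [[0,0,0],0,0]
    - [[0,0,0],0,0]

```text
t: 18.4
ee_pos: [0.5221, -0.198, 0.2807]
eef_rot: [0.704, 0.073, 0.703, -0.073]
wrist_force: [5.6, -1.2, -4.3]
opening: 0.0597
```

```bash
python3 wl.py w16; python3 lip.py w16;python3 tilt.py w16
```

```text
18.4 [ 0.5221 -0.198   0.2807] [[0.002, -0.0005, -1.0], [0.2062, 0.9785, -0.0001], [0.9785, -0.2062, 0.0021]] [ 5.55 -1.2  -4.35] 0.05970231791231543
lip depth z 0.0732 tool frame: y -0.0749..0.0719 z back -0.0881 front -0.0763 ((0.013956177979707718, -0.08702673017978668), (0.15774527192115784, 0.09636950492858887), 25.888240814208984)
lip angle rel. tool y deg (in y,z) 0.11350279
tray frame lip x back/front -0.1003 -0.0885 y -0.07787189391803041 0.06879224149464519
tongue y [-0.0594  0.058 ] z [-0.076  -0.0691]
tilt deg 9.08 tongue tilt 8.36 roll -0.02 topplane x at grasp z=0: 0.1918 tongue far z -0.0760 tongue x at it 0.2120
```

Request:
play_rows:
  plan:
    - [[0,0,-0.05],0,0]
    - [[0,0,-0.05],0,0]
    - [[0,0,-0.05],0,0]
    - [[0,0,0],0,0]
    - [[0,0,0],0,0]
  squeeze: 25

```text
t: 18.95
ee_pos: [0.5209, -0.1977, 0.2809]
eef_rot: [0.704, 0.073, 0.702, -0.073]
wrist_force: [6.5, -0.4, -4.0]
opening: 0.0601
```

```bash
python3 wl.py w17; python3 lip.py w17;python3 tilt.py w17
```

```text
18.95 [ 0.5209 -0.1977  0.2809] [[0.0028, -0.0008, -1.0], [0.2061, 0.9785, -0.0002], [0.9785, -0.2061, 0.0029]] [ 6.47 -0.41 -4.04] 0.06009612729766922
lip depth z 0.0731 tool frame: y -0.0745..0.0719 z back -0.0871 front -0.0752 ((0.012563768774271011, -0.08717231452465057), (0.15592744946479797, 0.09410049766302109), 24.730178833007812)
lip angle rel. tool y deg (in y,z) 0.093537524
tray frame lip x back/front -0.1004 -0.0885 y -0.07750190886576086 0.06881099320015209
tongue y [-0.0595  0.0578] z [-0.0748 -0.0691]
tilt deg 9.14 tongue tilt 9.52 roll 0.01 topplane x at grasp z=0: 0.1917 tongue far z -0.0748 tongue x at it 0.2119
```

Request:
play_rows:
  plan:
    - [[0,0,-0.05],0,0]
    - [[0,0,-0.05],0,0]
    - [[0,0,0],0,0]
    - [[0,0,0],0,0]

```text
t: 19.4
ee_pos: [0.5201, -0.1976, 0.281]
eef_rot: [0.704, 0.073, 0.702, -0.073]
wrist_force: [6.7, -1.7, -3.9]
opening: 0.0598
```

Request:
play_rows:
  plan:
    - [[0.06,0,0.03],0,0]
    - [[0.06,0,0.04],0,0]
    - [[0.06,0,0.03],0,0]
    - [[0.05,0,0.04],0,0]
    - [[0,0,0],0,0]

```text
t: 19.9
ee_pos: [0.5213, -0.1979, 0.2792]
eef_rot: [0.704, 0.073, 0.702, -0.073]
wrist_force: [4.0, -0.3, 2.7]
opening: 0.0595
```

```bash
python3 wl.py w18; python3 lip.py w18;python3 tilt.py w18
```

```text
19.9 [ 0.5213 -0.1979  0.2792] [[0.003, -0.0006, -1.0], [0.2061, 0.9785, 0.0], [0.9785, -0.2061, 0.003]] [ 4.02 -0.29  2.7 ] 0.05953799050653893
lip depth z 0.0731 tool frame: y -0.0744..0.0720 z back -0.0875 front -0.0757 ((-0.0005849599838256836, -0.06800337135791779), (0.09496606886386871, 0.1470581740140915), 88.51927185058594)
lip angle rel. tool y deg (in y,z) 0.038783032
tray frame lip x back/front -0.1002 -0.0884 y -0.07740116814892818 0.06884030964030646
tongue y [-0.0588  0.0581] z [-0.0754 -0.0697]
tilt deg 8.47 tongue tilt 9.48 roll 0.02 topplane x at grasp z=0: 0.1917 tongue far z -0.0754 tongue x at it 0.2110
```

Request:
play_rows:
  plan:
    - [[0,0,0],0,0]
    - [[0.06,0,0],0,0]
    - [[0.06,0,0],0,0]
    - [[0.06,0,0.03],0,0]
    - [[0,0,0],0,0]
  squeeze: 13

```text
t: 20.45
ee_pos: [0.5218, -0.198, 0.2774]
eef_rot: [0.705, 0.073, 0.702, -0.073]
wrist_force: [6.6, -1.2, 1.5]
opening: 0.06
```

```bash
python3 wl.py w19; python3 lip.py w19 | grep front;python3 tilt.py w19
```

```text
20.45 [ 0.5218 -0.198   0.2774] [[0.0037, -0.0009, -1.0], [0.2061, 0.9785, -0.0001], [0.9785, -0.2061, 0.0038]] [ 6.56 -1.21  1.55] 0.05995874387846145
lip depth z 0.0731 tool frame: y -0.0746..0.0716 z back -0.0883 front -0.0762 ((-0.0011858418583869934, -0.06493425369262695), (0.1028631180524826, 0.1461106538772583), 88.41071319580078)
tray frame lip x back/front -0.1004 -0.0883 y -0.07769486194079231 0.06847510250799946
tilt deg 7.23 tongue tilt 7.48 roll -0.0 topplane x at grasp z=0: 0.1916 tongue far z -0.0759 tongue x at it 0.2093
```

Request:
play_rows:
  plan:
    - [[0.06,0,0.03],0,0]
    - [[0.06,0,0.03],0,0]
    - [[0.06,0,0.03],0,0]
    - [[0.05,0,0.03],0,0]
    - [[0,0,0],0,0]

```text
t: 21.0
ee_pos: [0.5228, -0.1982, 0.275]
eef_rot: [0.704, 0.073, 0.702, -0.073]
wrist_force: [6.5, -1.6, 0.1]
opening: 0.0599
```

```bash
python3 wl.py w20; python3 lip.py w20 | grep front;python3 tilt.py w20
```

```text
21.0 [ 0.5228 -0.1982  0.275 ] [[0.0031, -0.0007, -1.0], [0.2061, 0.9785, -0.0001], [0.9785, -0.2061, 0.0032]] [ 6.46 -1.6   0.06] 0.059892152778049317
lip depth z 0.0731 tool frame: y -0.0746..0.0719 z back -0.0891 front -0.0772 ((-0.0018248781561851501, -0.06434975564479828), (0.14618073403835297, 0.10771473497152328), 1.2822339534759521)
tray frame lip x back/front -0.1003 -0.0884 y -0.07767707441244855 0.06876876748513529
tilt deg 5.64 tongue tilt 6.36 roll -0.0 topplane x at grasp z=0: 0.1915 tongue far z -0.0764 tongue x at it 0.2072
```

Request:
play_rows:
  plan:
    - [[0.06,0,0.03],0,0]
    - [[0.06,0,0.03],0,0]
    - [[0.06,0,0.03],0,0]
    - [[0,0,0.02],0,0]
    - [[0,0,0],0,0]

```text
t: 21.55
ee_pos: [0.5237, -0.1984, 0.273]
eef_rot: [0.704, 0.073, 0.702, -0.073]
wrist_force: [5.7, -0.3, 1.7]
opening: 0.0602
```

```bash
python3 wl.py w21; python3 lip.py w21 | grep front;python3 tilt.py w21;  python3 -c "
from h import *
c=read_camera('scene'); im=c['frame'][150:280,210:330]; save('s4',cv2.resize(im,(554,600),interpolation=cv2.INTER_CUBIC))"
```

```text
21.55 [ 0.5237 -0.1984  0.273 ] [[0.0023, -0.0006, -1.0], [0.2061, 0.9785, -0.0001], [0.9785, -0.2061, 0.0024]] [ 5.7  -0.3   1.73] 0.06015390403307126
lip depth z 0.0731 tool frame: y -0.0743..0.0720 z back -0.0899 front -0.0781 ((0.0005991607904434204, -0.07368571311235428), (0.10054880380630493, 0.14814050495624542), 84.3805160522461)
tray frame lip x back/front -0.1004 -0.0886 y -0.07738252969805867 0.06886941610120188
tilt deg 4.45 tongue tilt 4.04 roll 0.02 topplane x at grasp z=0: 0.1914 tongue far z -0.0773 tongue x at it 0.2055
```

View pics/s4.png

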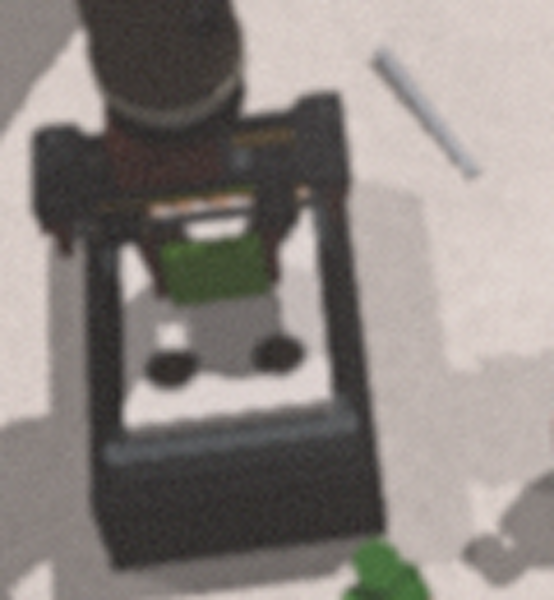

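Request:
play_rows:
  plan:
    - [[0.05,0,0.02],0,0]
    - [[0.05,0,0.02],0,0]
    - [[0.05,0,0.02],0,0]
    - [[0,0,0],0,0]

```text
t: 22.05
ee_pos: [0.5243, -0.1985, 0.2715]
eef_rot: [0.704, 0.073, 0.702, -0.073]
wrist_force: [5.3, -0.3, -0.4]
opening: 0.06
```

```bash
python3 wl.py w22; python3 lip.py w22 | grep front;python3 tilt.py w22
```

```text
22.05 [ 0.5243 -0.1985  0.2715] [[0.0023, -0.0005, -1.0], [0.2061, 0.9785, -0.0001], [0.9785, -0.2061, 0.0023]] [ 5.33 -0.27 -0.37] 0.06003635772113693
lip depth z 0.0732 tool frame: y -0.0746..0.0717 z back -0.0902 front -0.0786 ((0.006636466830968857, -0.08643636107444763), (0.15956351161003113, 0.08319449424743652), 25.271194458007812)
tray frame lip x back/front -0.1002 -0.0885 y -0.0776843785064059 0.06866821234672246
tilt deg 3.42 tongue tilt 3.5 roll -0.0 topplane x at grasp z=0: 0.1914 tongue far z -0.0778 tongue x at it 0.2041
```

Request:
play_rows:
  plan:
    - [[0.06,0,0.03],0,0]
    - [[0.06,0,0.03],0,0]
    - [[0.06,0,0.03],0,0]
    - [[0.06,0,0.03],0,0]
    - [[0,0,0],0,0]

```text
t: 22.6
ee_pos: [0.525, -0.1988, 0.2697]
eef_rot: [0.704, 0.073, 0.703, -0.073]
wrist_force: [1.0, 0.0, 11.4]
opening: 0.0597
```

```bash
python3 wl.py w23; python3 lip.py w23 | grep front;python3 tilt.py w23
```

```text
22.6 [ 0.525  -0.1988  0.2697] [[0.0015, 0.0001, -1.0], [0.2063, 0.9785, 0.0004], [0.9785, -0.2063, 0.0015]] [ 1.03  0.   11.44] 0.05973917411954036
lip depth z 0.0731 tool frame: y -0.0745..0.0720 z back -0.0910 front -0.0790 ((0.0025556981563568115, -0.0962432473897934), (0.14568179845809937, 0.0668209046125412), 12.333775520324707)
tray frame lip x back/front -0.1003 -0.0883 y -0.07749620541371853 0.06890957803682822
tilt deg 2.44 tongue tilt 2.87 roll -0.0 topplane x at grasp z=0: 0.1912 tongue far z -0.0783 tongue x at it 0.2027
```

Fz jumped to 11 N while the seal force vanished, so the heel is catching the rim and the board isn't pushed in far enough. I'll back up and push the seal further first.

Request:
play_rows:
  plan:
    - [[-0.1,0,-0.03],0,0]
    - [[-0.1,0,-0.04],0,0]
    - [[-0.1,0,-0.04],0,0]
    - [[0,0,0],0,0]

```text
t: 23.05
ee_pos: [0.524, -0.1984, 0.2714]
eef_rot: [0.704, 0.073, 0.703, -0.073]
wrist_force: [5.9, -1.5, -2.7]
opening: 0.0603
```

```bash
python3 wl.py w24; python3 lip.py w24 | grep front;python3 tilt.py w24
```

```text
23.05 [ 0.524  -0.1984  0.2714] [[0.0012, -0.0004, -1.0], [0.2062, 0.9785, -0.0002], [0.9785, -0.2062, 0.0013]] [ 5.87 -1.48 -2.65] 0.060286862653626344
lip depth z 0.0732 tool frame: y -0.0747..0.0721 z back -0.0897 front -0.0781 ((-0.001931317150592804, -0.0752931609749794), (0.14549513161182404, 0.09629698097705841), 6.454172611236572)
tray frame lip x back/front -0.1002 -0.0884 y -0.07773764981885777 0.06896612641234497
tilt deg 3.44 tongue tilt 3.13 roll -0.02 topplane x at grasp z=0: 0.1914 tongue far z -0.0773 tongue x at it 0.2041
```

Request:
play_rows:
  plan:
    - [[-0.1,0,-0.05],0,0]
    - [[-0.05,0,-0.05],0,0]
    - [[0,0,-0.05],0,0]
    - [[0,0,-0.05],0,0]
    - [[0,0,0],0,0]
    - [[0,0,0],0,0]
  squeeze: 20

```text
t: 23.7
ee_pos: [0.5223, -0.1981, 0.2729]
eef_rot: [0.704, 0.073, 0.703, -0.073]
wrist_force: [7.4, -0.9, -3.5]
opening: 0.0597
```

```bash
python3 wl.py w25; python3 lip.py w25 | grep front;python3 tilt.py w25
```

```text
23.7 [ 0.5223 -0.1981  0.2729] [[0.0021, -0.0008, -1.0], [0.2062, 0.9785, -0.0003], [0.9785, -0.2062, 0.0022]] [ 7.43 -0.89 -3.52] 0.05969839725029866
lip depth z 0.0732 tool frame: y -0.0745..0.0719 z back -0.0884 front -0.0766 ((0.010914348065853119, -0.0885535404086113), (0.15300427377223969, 0.09211927652359009), 24.4698543548584)
tray frame lip x back/front -0.1003 -0.0885 y -0.0775087687889426 0.06874443055286274
tilt deg 4.35 tongue tilt 4.79 roll -0.02 topplane x at grasp z=0: 0.1915 tongue far z -0.0758 tongue x at it 0.2054
```

Request:
play_rows:
  plan:
    - [[0.06,0,0.02],0,0]
    - [[0.06,0,0.03],0,0]
    - [[0.06,0,0.02],0,0]
    - [[0,0,0],0,0]
  squeeze: 12

```text
t: 24.15
ee_pos: [0.523, -0.1982, 0.2714]
eef_rot: [0.704, 0.073, 0.703, -0.073]
wrist_force: [5.6, -1.2, -0.4]
opening: 0.0598
```

Request:
play_rows:
  plan:
    - [[0.06,0,0.03],0,0]
    - [[0.06,0,0.02],0,0]
    - [[0,0,0],0,0]

```text
t: 24.45
ee_pos: [0.5234, -0.1983, 0.2701]
eef_rot: [0.704, 0.073, 0.703, -0.073]
wrist_force: [5.4, -0.7, 0.6]
opening: 0.0599
```

```bash
python3 wl.py w26; python3 lip.py w26 | grep front;python3 tilt.py w26
```

```text
24.45 [ 0.5234 -0.1983  0.2701] [[0.0015, -0.0004, -1.0], [0.2062, 0.9785, -0.0001], [0.9785, -0.2062, 0.0016]] [ 5.43 -0.75  0.57] 0.05991334249090495
lip depth z 0.0732 tool frame: y -0.0747..0.0718 z back -0.0895 front -0.0775 ((0.010394349694252014, -0.08674485981464386), (0.1529489904642105, 0.08887840807437897), 25.216232299804688)
tray frame lip x back/front -0.1005 -0.0885 y -0.07777284693827646 0.0687813902268621
tilt deg 2.59 tongue tilt 2.83 roll 0.01 topplane x at grasp z=0: 0.1914 tongue far z -0.0767 tongue x at it 0.2030
```

Request:
play_rows:
  plan:
    - [[0.06,0,0.02],0,0]
    - [[0.06,0,0.02],0,0]
    - [[0,0,0],0,0]

```text
t: 24.8
ee_pos: [0.5237, -0.1984, 0.2689]
eef_rot: [0.704, 0.073, 0.703, -0.073]
wrist_force: [5.7, -1.4, 0.2]
opening: 0.0597
```

Request:
play_rows:
  plan:
    - [[0.06,0,0.02],0,0]
    - [[0.06,0,0.02],0,0]
    - [[0,0,0],0,0]

```text
t: 25.1
ee_pos: [0.5241, -0.1985, 0.2677]
eef_rot: [0.704, 0.073, 0.703, -0.073]
wrist_force: [5.3, -0.8, -0.3]
opening: 0.0598
```

```bash
python3 wl.py w27; python3 lip.py w27 | grep front;python3 tilt.py w27
```

```text
25.1 [ 0.5241 -0.1985  0.2677] [[0.0013, -0.0004, -1.0], [0.2062, 0.9785, -0.0001], [0.9785, -0.2062, 0.0014]] [ 5.3  -0.77 -0.32] 0.05979280846394037
lip depth z 0.0732 tool frame: y -0.0747..0.0717 z back -0.0902 front -0.0784 ((-0.0014681145548820496, -0.09709547460079193), (0.14645206928253174, 0.038408312946558), 0.050581980496644974)
tray frame lip x back/front -0.1005 -0.0886 y -0.07776267204465714 0.06868890062397999
tilt deg 1.04 tongue tilt 0.28 roll -0.01 topplane x at grasp z=0: 0.1913 tongue far z -0.0772 tongue x at it 0.2007
```

Request:
play_rows:
  plan:
    - [[0.05,0,0.02],0,0]
    - [[0.05,0,0.02],0,0]
    - [[0,0,0],0,0]

```text
t: 25.45
ee_pos: [0.5244, -0.1985, 0.2666]
eef_rot: [0.704, 0.073, 0.703, -0.073]
wrist_force: [5.4, -1.2, 0.2]
opening: 0.06
```

Request:
play_rows:
  plan:
    - [[0.05,0,0.02],0,0]
    - [[0.03,0,0.02],0,0]
    - [[0,0,0],0,0]

```text
t: 25.75
ee_pos: [0.5246, -0.1986, 0.266]
eef_rot: [0.704, 0.073, 0.703, -0.073]
wrist_force: [4.0, -0.4, 3.1]
opening: 0.0598
```

```bash
python3 wl.py w28; python3 lip.py w28 | grep front;python3 tilt.py w28
```

```text
25.75 [ 0.5246 -0.1986  0.266 ] [[0.0008, -0.0001, -1.0], [0.2063, 0.9785, 0.0], [0.9785, -0.2063, 0.0008]] [ 4.01 -0.39  3.05] 0.05981298585728926
lip depth z 0.0731 tool frame: y -0.0745..0.0720 z back -0.0905 front -0.0788 ((-0.0010872036218643188, -0.0718030333518982), (0.09747522324323654, 0.14660879969596863), 89.49193572998047)
tray frame lip x back/front -0.1004 -0.0886 y -0.07752249259258435 0.0688117609125273
tilt deg 0.01 tongue tilt 0.05 roll 0.02 topplane x at grasp z=0: 0.1913 tongue far z -0.0777 tongue x at it 0.1993
```

The board is flat (0.0°) and down on the ledge. I'll ease it back until the heel meets the rim before letting go.

Request:
play_rows:
  plan:
    - [[0,0,0.04],0,0]
    - [[0,0,0.04],0,0]
    - [[-0.03,0,0.04],0,0]
    - [[0,0,0],0,0]

```text
t: 26.2
ee_pos: [0.5251, -0.1988, 0.266]
eef_rot: [0.703, 0.074, 0.704, -0.073]
wrist_force: [0.3, 1.0, 6.4]
opening: 0.0597
```

Request:
play_rows:
  plan:
    - [[0,0,0.04],0,0]
    - [[0,0,0.03],0,0]
    - [[0,0,0],0,0]

```text
t: 26.5
ee_pos: [0.5253, -0.1988, 0.266]
eef_rot: [0.702, 0.074, 0.704, -0.073]
wrist_force: [-3.1, 1.5, 9.0]
opening: 0.0602
```

```bash
python3 wl.py w29; python3 lip.py w29 | grep front;python3 tilt.py w29
```

```text
26.5 [ 0.5253 -0.1988  0.266 ] [[-0.0026, 0.0011, -1.0], [0.2064, 0.9785, 0.0005], [0.9785, -0.2064, -0.0027]] [-3.11  1.5   9.01] 0.06017715718231515
lip depth z 0.0731 tool frame: y -0.0746..0.0716 z back -0.0906 front -0.0788 ((0.0014235526323318481, -0.06675705313682556), (0.0766124427318573, 0.14379237592220306), 78.40092468261719)
tray frame lip x back/front -0.1004 -0.0886 y -0.07755575197272786 0.06865368207569952
tilt deg 0.2 tongue tilt 0.2 roll 0.02 topplane x at grasp z=0: 0.1913 tongue far z -0.0776 tongue x at it 0.1996
```

Request:
play_rows:
  plan:
    - [[-0.03,0,-0.06],0,0]
    - [[-0.02,0,0],0,0]
    - [[0,0,0],0,0]

```text
t: 26.85
ee_pos: [0.5252, -0.1987, 0.266]
eef_rot: [0.703, 0.073, 0.704, -0.073]
wrist_force: [0.5, -0.3, 0.2]
opening: 0.0597
```

Request:
play_rows:
  plan:
    - [[0,0,0],0,0.72]
    - [[0,0,0],0,0.78]
    - [[0,0,0],0,0.9]
    - [[0,0,0],0,1]
    - [[0,0,0],0,1]
    - [[0,0,0],0,1]
    - [[0,0,0],0,1]

```text
t: 27.55
ee_pos: [0.5257, -0.1988, 0.2664]
eef_rot: [0.703, 0.073, 0.703, -0.073]
wrist_force: [0.6, 0.6, 0.1]
opening: 0.0878
```

```bash
python3 wl.py w30; python3 lip.py w30 | grep front;python3 tilt.py w30
```

```text
27.55 [ 0.5257 -0.1988  0.2664] [[0.0001, 0.0, -1.0], [0.2063, 0.9785, 0.0], [0.9785, -0.2063, 0.0]] [0.63 0.64 0.13] 0.08780727920473376
lip depth z 0.0731 tool frame: y -0.0746..0.0721 z back -0.0915 front -0.0793 ((0.0024189800024032593, -0.09651175141334534), (0.14229366183280945, 0.07569520175457001), 16.36724090576172)
tray frame lip x back/front -0.1005 -0.0883 y -0.07756795120551 0.06897595897367292
tilt deg 0.02 tongue tilt 0.77 roll -0.02 topplane x at grasp z=0: 0.1917 tongue far z -0.0783 tongue x at it 0.1998
```

View pics/w30.png

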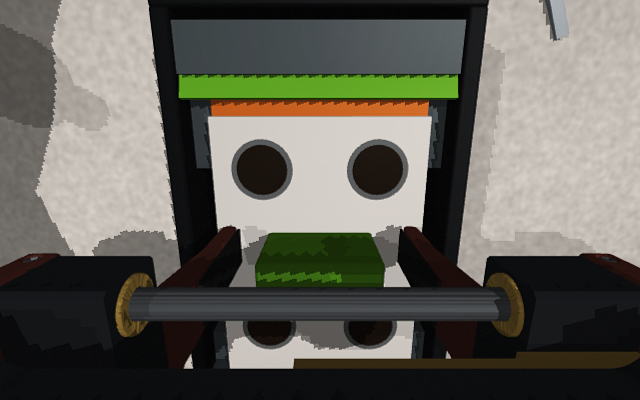

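Released: fingers clear of the rib, board flat, tongue under the lip. Now I'll retreat straight up and check.

Request:
play_rows:
  plan:
    - [[-0.5,0,0],0,1]
    - [[-1.5,0,0],0,1]
    - [[-3,0,0],0,1]
    - [[-3,0,0],0,1]
    - [[-4,0,0],0,1]
    - [[-4,0,0],0,1]
    - [[-2,0,0],0,1]
    - [[0,0,0],0,1]

```text
t: 28.4
ee_pos: [0.526, -0.1993, 0.4501]
eef_rot: [0.705, 0.073, 0.701, -0.074]
wrist_force: [0.4, 0.5, 0.1]
opening: 0.0878
```

Request:
play_rows:
  plan:
    - [[0,0,-4],0,1]
    - [[0,0,-4],0,1]
    - [[0,0,-3],0,1]
    - [[0,0,0],0,1]
    - [[0,0,0],0,1]

```text
t: 28.9
ee_pos: [0.4179, -0.176, 0.4462]
eef_rot: [0.703, 0.073, 0.703, -0.073]
wrist_force: [-0.5, 0.7, 0.0]
opening: 0.0878
```

```bash
python3 wl.py w31; python3 - <<'E'
from h import *
c=read_camera('scene'); save('s5',cv2.resize(c['frame'][150:290,200:340],(600,600),interpolation=cv2.INTER_CUBIC))
c=dict(np.load('pics/w31.npz')); P=wristpose(c,c); C=cloud(c,P); 
o=np.array([.535,-.198]);a=np.radians(-12.1); d=C[...,:2]-o; X=d@[np.cos(a),np.sin(a)]; Y=d@[-np.sin(a),np.cos(a)]
for x in (-.12,-.105,-.095,-.08,-.06,-.03,.03,.05,.07,.078,.085,.09,.1,.12):
    for y in (-.08,-.04,.0,.04,.08):
        m=(abs(X-x)<.003)&(abs(Y-y)<.004)&(c['depth']>0); print('%6.1f'%(np.median(C[m][:,2])*1000) if m.sum()>2 else '   -  ',end=' ')
    print(x)
E
```

```text
28.9 [ 0.4179 -0.176   0.4462] [[0.0006, 0.0004, -1.0], [0.2061, 0.9785, 0.0005], [0.9785, -0.2061, 0.0005]] [-0.48  0.75  0.02] 0.08778305578300644
  74.2   74.4   74.5  332.0   74.8 -0.12
  74.5   74.6   74.9   74.8   74.5 -0.105
  74.3   73.1   73.2   73.1   74.4 -0.095
  73.7   68.2   68.5   69.1   74.6 -0.08
  73.7   75.4   74.6   75.1   74.1 -0.06
  60.8   74.8   74.7   74.8   74.2 -0.03
  27.5    -      -      -      -   0.03
   9.6    -      -      -      -   0.05
  74.5   74.5   74.7   75.1   74.3 0.07
  74.1   74.8   74.9   74.9   75.1 0.078
  73.9   75.1   74.9   74.6   74.7 0.085
  74.3   74.8   75.0   75.0   75.0 0.09
  74.6   74.8   75.0   74.6   74.3 0.1
  73.8   66.7   66.8   66.9   74.5 0.12
```

View pics/w31.png

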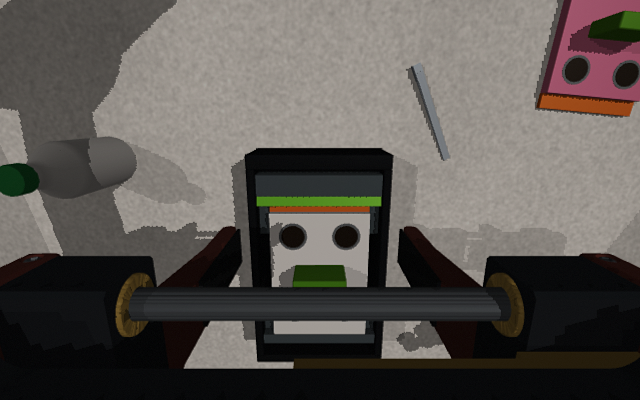

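View pics/s5.png

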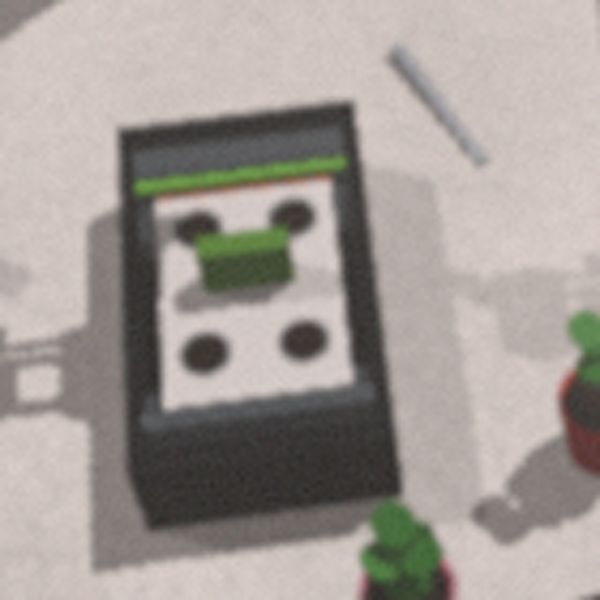

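The board's top reads 74.5–75 mm at both ends, level with the tray edges. The tongue is under the lip, the heel is inside the rim, and the robot is clear. Handing in.

```bash
python3 -c "
from rig import *
print(finish_job(), get_obs()['t'])"
```

```text
the job is handed in; nothing more can be done
the job is handed in; nothing more can be done
```

The white board is fitted to the tray and released, and I handed the job in at about 29 s. The rig gave no verdict.

**How it went**
- **Grip:** I pinched the rib across its 60 mm length, not across its 18 mm thickness as the description suggests. The moves allow a turn only about the tool's own axis, so the board had to pivot in the grip to reach a slant.
- **Slant:** I set it to about 9° by resting the heel lightly, with roughly 2.5 N, on the tray's side wall.
- **Insertion:** I slid the tongue under the lip and pushed the seal in. From the views, the frame stands about 5 to 9 mm toward -x of nominal. The cameras disagree by 3 mm, so I went by contact and force.
- **One fault:** On the first lowering the heel caught the end rim. The wrist reading was 11 N and the seal was in only about 3.7 mm. I backed up, pushed to about 7.4 N (roughly 5 mm), and it then went down freely. The wrist reading peaked at about 9 N when I eased the heel back against the rim.

**Last checks**
- **Level:** The board's top reads 74.5 to 75.4 mm at both ends. The tray edges read about 74 to 75 mm, and the tilt is 0.0°.
- **Fit:** The tongue is under the lip and the heel is inside the rim and against it.
- **Robot:** The arm is clear and the wrist force is back near zero.
- **Other objects:** The gripper and the board were never brought against any of them, and those in view at the end (pots, bottle, tweezers, pink board) look undisturbed. I did not re-image the jar or trowel after the fit.

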